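Turn the gravity-feed chute round and load the grit tins coarse to fine

TASK

The gravity-feed rack for grit tins is assembled back to front: lift the sloping metal chute clear of its wooden base, turn it half round and seat it again fully down, so that its low end delivers into the pick-up bay with the end stop. Then lay the three grit tins in at the chute's high end one at a time and let each roll down, so that they will be taken out coarse to fine: the thickest tin first, at rest in the bay, the middle one next behind it and the thinnest last. Leave the other things on the bench where they are.

Things in the scene. Friction and masses are not known exactly. Their poses are not given: they have to be found in the camera images.
- rack_base: Wooden rack base fixed to the bench, board 290x86x10 mm. Origin on the bench under the centre of the well; x runs lengthwise to the pick-up bay, z up. The well that holds the chute: floor 10 mm above the bench, 204 mm long (x -102 to 102), 58 mm wide, between round-topped side rails (tops 22 mm above the bench) and end blocks (tops 26 mm) whose inner faces slope outwards by 6 mm as a lead-in
- chute: Loose sheet-metal chute, 0.3 to 0.55 kg, standing in the well, at the start the wrong way round (its x opposite to the base's x). Origin: centre of its underside; x points lengthwise to its low end, z up. Footprint 200 mm (x) by 54 mm (y): 2 mm of play all round in the well, either way round. Both ends are open; a tin laid in across the channel rolls down by itself
- chute_outlet (a point): middle of the floor's edge at the chute's low, open end, 100 mm from its origin along its x and 18 mm above its underside
- chute_mouth (a point): point on the chute's floor in mid-channel near the high end (x -76, 67 mm above the underside), where to lay a tin in. The channel is 48 mm wide inside; floor slopes evenly at 15.5 degrees, from 73 mm at x -100 to 18 mm at x +100; walls stand 24 mm above it, topped at x -95 to -40 by outward-flared lips (74 mm over all, tops up to 110 mm above the underside)
- tin_thick: Thickest of the three closed grit tins: card tube with pressed metal ends, 50 mm in diameter, 42 mm long, lying on its side. Origin at its centre (half the diameter above what it lies on); its own y axis is the tin's axis. On the bench it stays where it lies; on a slope it rolls
- tin_middle: Middle one of the three closed grit tins: card tube with pressed metal ends, 41 mm in diameter, 42 mm long, lying on its side. Origin at its centre (half the diameter above what it lies on); its own y axis is the tin's axis. On the bench it stays where it lies; on a slope it rolls
- tin_thin: Thinnest of the three closed grit tins: card tube with pressed metal ends, 32 mm in diameter, 42 mm long, lying on its side. Origin at its centre (half the diameter above what it lies on); its own y axis is the tin's axis. On the bench it stays where it lies; on a slope it rolls
- nut_a: bystander, to be left alone: rusty hexagon nut, about 25 mm across, 11 mm high
- nut_b: bystander, to be left alone: second rusty hexagon nut of the same size
- stone: bystander, to be left alone: rough grey stone block, about 49x51x42 mm
- brown_bar: bystander, to be left alone: brown bar of polishing compound, about 36x90x30 mm
- arbor: bystander, to be left alone: small steel arbor (round head with a stub shaft) lying down, about 73x84x35 mm
- iron_head: bystander, to be left alone: rusty cast-iron polishing head, 70 mm across, 80 mm tall
- screwdriver: bystander, to be left alone: red-handled screwdriver, about 200 mm long, 29 mm high
- bay (a point): middle of the base's pick-up bay: x 110 to 160 mm in the base's frame, 58 mm wide, floor falling from 20 to 15 mm above the bench towards an upright end stop (inner face at x 160 mm, top 46 mm above the bench) against which the first tin comes to rest
- chute_grip (a point): at the chute's balance point (x -9, 50 mm above its underside): here it can be gripped from above across the outer faces of its two side walls, 54 mm apart, plain and upright from 40 to 72 mm above the underside
There are look-alikes about, which are no part of the job. What is shaped like the tin_middle but green or yellow is not meant.

How it is judged:
On the way, in this order (a step that is already met when the one before it is completed fails the run):
1. the chute is lifted clear of the base's rails (z of chute in the frame of rack_base above 0.03 m), for 0.1 s.
2. the chute, turned half round, is seated fully down in the well with its low end at the bay (x of chute in the frame of rack_base between -0.005 and 0.005 m and y of chute in the frame of rack_base between -0.005 and 0.005 m and z of chute in the frame of rack_base below 0.013 m and x of chute_outlet in the frame of rack_base above 0.09 m and angle between chute's own z axis and vertical below 0.03 rad), for 0.2 s.
3. the thickest tin is laid in the high part of the chute (x of tin_thick in the frame of chute between -0.125 and -0.02 m and y of tin_thick in the frame of chute between -0.012 and 0.012 m and z of tin_thick in the frame of chute between 0.03 and 0.115 m), for 0.04 s.
4. the thickest tin lies at rest in the pick-up bay (x of tin_thick in the frame of rack_base between 0.126 and 0.143 m and y of tin_thick in the frame of rack_base between -0.01 and 0.01 m and z of tin_thick in the frame of rack_base below 0.048 m and angle between the y axis of tin_thick and the y axis of rack_base, either way round below 0.25 rad and linear speed of tin_thick below 0.03 m/s), for 0.2 s.
5. the middle tin is laid in the high part of the chute (x of tin_middle in the frame of chute between -0.125 and -0.02 m and y of tin_middle in the frame of chute between -0.012 and 0.012 m and z of tin_middle in the frame of chute between 0.03 and 0.115 m), for 0.04 s.
6. the middle tin lies at rest behind the thickest (x of tin_middle in the frame of rack_base between 0.08 and 0.1 m and y of tin_middle in the frame of rack_base between -0.01 and 0.01 m and z of tin_middle in the frame of rack_base below 0.062 m and angle between the y axis of tin_middle and the y axis of rack_base, either way round below 0.25 rad and linear speed of tin_middle below 0.03 m/s), for 0.2 s.
7. the thinnest tin is laid in the high part of the chute (x of tin_thin in the frame of chute between -0.125 and -0.02 m and y of tin_thin in the frame of chute between -0.012 and 0.012 m and z of tin_thin in the frame of chute between 0.03 and 0.115 m), for 0.04 s.
8. the thinnest tin lies at rest behind the middle one (x of tin_thin in the frame of rack_base between 0.043 and 0.064 m and y of tin_thin in the frame of rack_base between -0.01 and 0.01 m and z of tin_thin in the frame of rack_base below 0.068 m and angle between the y axis of tin_thin and the y axis of rack_base, either way round below 0.25 rad and linear speed of tin_thin below 0.03 m/s), for 0.2 s.
At the end, for the whole second after the job is handed in: Chute fully down in the well (within 5 mm, 3 mm in height), low end at the bay. Along the base's x from its origin: thickest tin in the bay at the stop (126 to 143 mm), middle one behind (80 to 100 mm), thinnest last (43 to 64 mm), all lying across the chute within 14 degrees and at rest (all of step 2 and all of step 4 and all of step 6 and all of step 8 and linear speed of chute below 0.02 m/s); the robot touches nothing.
It fails at once if a bystander is moved more than 25 mm (distance of any of nut_a, nut_b, stone, brown_bar, arbor, iron_head, screwdriver from where it was at the start of the episode above 0.025 m).
It fails at once if a tin or the chute falls off the bench (height (world z) of any of chute, tin_thick, tin_middle, tin_thin below -0.03 m).
It also fails if it takes over 72 s, if anything falls off the work surface, if the arm or the gripper's body presses on something with over 40 N, if the wrist force passes 120 N, or if a joint passes its speed limit or range.

ROBOT

A 6-joint arm with a two-finger parallel gripper is mounted at the origin on a cart in front of the work surface, level with it; the furniture and walls round the work are solid. World frame = base frame: x ahead of the robot, y to its left, z up, the work surface at z = 0. Lengths are in m, angles in rad, forces in N, time in s.
With the tool pointing down it reaches from about 0.325 to 0.85 m from the base axis. Payload 15.5 kg.
Tool frame: the origin (TCP) lies at the centre of the arm's flange, where the gripper is bolted on; the fingertips stand 191 mm ahead of it and the grasp point (between the pads) lies 172 mm ahead of it; z points along the fingers, y is the direction in which the jaws open and shut (so a half turn about z gives the same grasp; the last joint's range is limited). The gripper opens to 91 mm and grips with 3 to 60 N. Pads are 32 mm wide; open, the fingers measure 118 mm over their backs; the gripper's body (76 mm by 178 mm) begins 60 mm behind the grasp point.
Start: joints at [1.179, 0.494, 1.345, -0, 1.302, -0.096], TCP at [0.182, 0.598, 0.405] pointing down, gripper open.
Joint ranges: [-2.91, 2.91], [-0.82, 2.16], [0.22, 2.67], [-1.22, 4.37], [0.12, 2.79], [-3.08, 3.08]. Speed limits (rad/s): [1.89, 1.89, 2.57, 3.01, 3.01, 3.01].

INTERFACE

Orientations are given as a unit quaternion [w, x, y, z].
In Python, from workcell import manip gives the robot as it stands.
- The arm moves only by the tool jog_arm, never from a script. Its argument "deltas" is a list of rows, each a list of 6 numbers: the shift along the tool's x, y, z in m, then the turn, a rotation vector about the tool's x, y, z in degrees. A call has 1 to 12 rows; each row shifts and turns the commanded pose from where the row before left it, along the tool's axes as they then stand; what a row does not reach is not made up. A row lasts 1/10 s, in which the tool goes at most 50 mm and 8.59 degrees, less where a joint would pass 70% of its speed; a pose out of reach is approached as far as the arm can. A call is refused whole if a number of a shift passes 0.05 or a number of a turn 8.59, either way. A call with a gripper value outside its range is refused whole. "hand" is the opening in per cent of the stroke, from 0 (shut) to 100 (fully open), set as the call begins (left out, the last holds). The fingers move at their own pace and stop on an object; "grip_force" is the grip in N (left out, the last holds). Time passes only in rows, so rows that do not move let the fingers close. It gives the time, the measured TCP pose, the force and the opening at its end, in the units of the state.
- manip.state(): the state, without advancing time (a new reading comes with each control period).
- manip.capture(name): name is "side" or "top" or "wrist"; returns (picture, depth): 384x512x3 uint8, blue, green, red; 384x512 float32, m along the optical axis (not along the pixel's ray), 0 where there is no reading.
- manip.get_calibration(name): a dict with "fov_y" (degrees; the focal length in pixels is half the picture's height over the tangent of half this angle, whatever the lens; pixels are square), "cx", "cy" (the principal point, pixels), "world_to_cam" (4x4, takes a point from world to camera coordinates); the wrist camera has in their place "hand_eye" (4x4, takes a point from camera to tool coordinates, whose origin is the TCP and whose axes are the flange's). Camera axes: x right, y down, z forward; pixel columns grow to the right and rows downward; lengths in m; the calibration is good to about 2 mm. A picture is of the moment at which its call begins: read the wrist's pose just before it. get_calibration takes no time and is no camera call.
- manip.finish_job(): hands the job in, once; it reports no verdict.
Trained networks look in the newest picture that a camera, given by its name, has taken for a name from the list of things; names that differ only in an ending like _2 or _b are one class to them, and where a whole thing is asked for, a point or a joint stands for the part that bears it (a point fixed in the world has none). Each returns a list of dicts, best first, with "score" (0 to 1); they miss things now and then, are a little off and sometimes report something else, mostly with a low value. They report only what shows in the picture. A call takes as long as a camera call. They do not tell look-alikes from the thing itself.
- manip.spot_in(camera, thing): "xyz" ([x, y, z] in m, in the coordinates of the camera as it stood for that picture, good to about 4 mm: the middle of the surface that is visible of it).
- manip.mark_of(camera, thing): "xyz" ([x, y, z] in m, in the coordinates of the camera as it stood for that picture, good to about 4 mm: a listed point, or the origin of a listed thing).
The state is a dict: "t": time; "joint_positions": joint angles; "joint_velocities": joint speeds; "joint_efforts": joint torques, N m; "ee_pos": TCP position; "tool_rot": TCP orientation; "wrist_force": force on the tool from outside, world axes, zero at the start; "wrist_torque": the same for the moment, N m; "opening": finger opening in m.
Only numpy, scipy, OpenCV 4.12 (cv2) and the standard library are available. Lean on these libraries where they do the work, as an engineer would, in place of code of your own. Each camera call takes 0.05 s, during which the arm holds its last target.

## Working session

There is one attempt and no reset: what is moved stays moved. The work goes in short steps, Python scripts to look and compute and a tool call to move; the robot and the scene stay as the last step left them, time stands still between calls to the robot, and variables do not carry over. Pictures are saved under pics/ and viewed, and the job is handed in when it is done.

Besides the shell and the picture viewer there is one more tool, called after ">>>" in YAML: its name, and indented under it one key for each argument. jog_arm: Moves the arm, as the interface text tells. Its arguments: {"type":"object","properties":{"deltas":{"type":"array"},"hand":{"type":"number"},"grip_force":{"type":"number"}},"required":["deltas"]}

```bash
ls -la; mkdir -p pics; cat > h.py <<'E'
import numpy as np, cv2, json, os
from workcell import manip
from scipy.spatial.transform import Rotation as R
def Twc(name, st=None):
    c=manip.get_calibration(name)
    if 'world_to_cam' in c: return np.linalg.inv(np.array(c['world_to_cam']))
    T=np.eye(4); q=st['tool_rot']; T[:3,:3]=R.from_quat([q[1],q[2],q[3],q[0]]).as_matrix(); T[:3,3]=st['ee_pos']
    return T@np.array(c['hand_eye'])
def grab(name,fn):
    st=manip.state(); img,d=manip.capture(name); c=manip.get_calibration(name)
    T=Twc(name,st); f=img.shape[0]/2/np.tan(np.radians(c['fov_y'])/2)
    v,u=np.mgrid[:img.shape[0],:img.shape[1]]
    P=np.stack([(u-c['cx'])/f*d,(v-c['cy'])/f*d,d],-1)
    W=P@T[:3,:3].T+T[:3,3]; W[d<=0]=np.nan
    cv2.imwrite('pics/%s.png'%fn,img); np.savez('pics/%s.npz'%fn,W=W,img=img,T=T,f=f,c=[c['cx'],c['cy']])
    return img,W,T
def tow(T,p): return T[:3,:3]@np.array(p)+T[:3,3]
E
python3 - <<'E'
from h import *
st=manip.state(); print(st)
for n in ['top','side']:
    img,W,T=grab(n,n+'0'); print(n,manip.get_calibration(n))
    cv2.imwrite('pics/%s0b.png'%n,cv2.resize(img,(800,600)))
    for th in ['rack_base','chute','tin_thick','tin_middle','tin_thin']+(['chute_outlet','bay','chute_mouth','chute_grip'] if n=='top' else []):
        print(th,[(round(r['score'],2),np.round(tow(T,r['xyz']),3).tolist()) for r in manip.mark_of(n,th)[:5]])
E
```

```text
total 12
drwxr-xr-x  3 agent agent 4096 Dec  6 18:18 .
drwxr-xr-x 23 root  root  4096 Dec  6 18:18 ..
drwxr-xr-x  2 agent agent 4096 Dec  6 18:18 pics
{'t': 0.0, 'joint_positions': array([ 1.17952749e+00,  4.94155868e-01,  1.34613626e+00,  8.32296525e-06,
        1.30248678e+00, -9.55179769e-02]), 'joint_velocities': array([ 0.00129312, -0.00111791, -0.00104509,  0.00071018,  0.00229723,
       -0.001328  ]), 'joint_efforts': array([ 2.33787585e-03, -8.78817344e+01, -3.81857729e+01,  7.09563307e-02,
        5.31280471e-02, -8.45338400e-05]), 'ee_pos': array([0.18210933, 0.59772101, 0.40415338]), 'tool_rot': array([-1.46835056e-04,  1.47338153e-01,  9.89086001e-01, -5.74675385e-04]), 'wrist_force': array([-0.72453877, -0.3725552 ,  0.20473482]), 'wrist_torque': array([-0.04993539, -0.02870284, -0.0046693 ]), 'opening': 0.0911741296972985}
top {'fov_y': 54.1933120339588, 'cx': 255.6851497634952, 'cy': 189.24955933011816, 'world_to_cam': array([[ 0.00256121, -0.99970799, -0.02402876, -0.05010778],
       [-0.98660863,  0.00139258, -0.16309961,  0.50694387],
       [ 0.16308544,  0.02412
[... 739 characters left out ...]
698860026574, 'cy': 192.28579980275754, 'world_to_cam': array([[-0.96379622, -0.26617147, -0.01579832,  0.46220121],
       [-0.15770595,  0.61681742, -0.77114532,  0.15980196],
       [ 0.21500156, -0.74073546, -0.63646312,  1.26680969],
       [ 0.        ,  0.        ,  0.        ,  1.        ]])}
rack_base [(0.88, [0.499, -0.014, -0.002]), (0.46, [0.429, 0.316, 0.025]), (0.15, [0.701, -0.131, -0.0])]
chute [(0.98, [0.504, -0.009, 0.01])]
tin_thick [(0.65, [0.428, 0.314, 0.027])]
tin_middle [(0.67, [0.38, -0.339, 0.017]), (0.61, [0.532, -0.198, 0.018]), (0.41, [0.478, -0.313, 0.017]), (0.38, [0.645, -0.551, 0.019]), (0.22, [0.445, 0.419, -0.002])]
tin_thin [(0.53, [0.626, -0.276, 0.017])]
```

View pics/top0b.png

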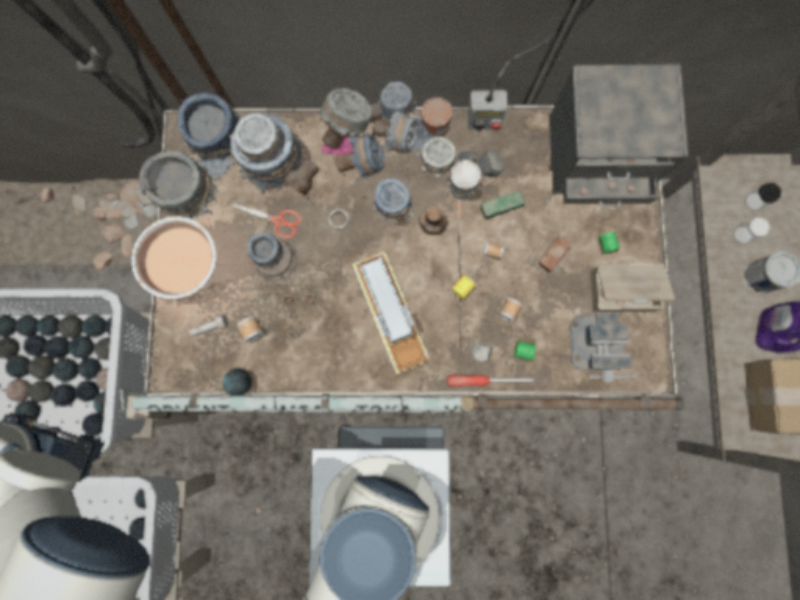

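View pics/side0b.png

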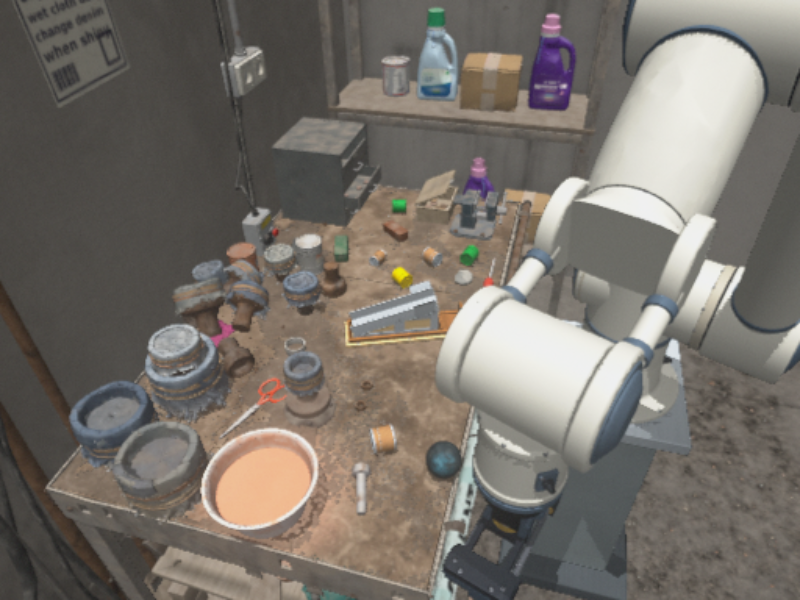

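The top view shows the chute at about (385,300) px with its bay towards the robot at (408,352). The orange tins are at (250,328) thick, (511,308) middle and (494,250) thin. The green and yellow ones are look-alikes. Next I'll measure precisely.

```bash
python3 - <<'E'
from h import *
print(manip.state()['t'])
o=[]
for n in ['top0','side0']:
    z=np.load('pics/%s.npz'%n); W=z['W']; img=z['img']
    def box(c,r,zmin,zmax=0.2):
        m=(np.hypot(W[...,0]-c[0],W[...,1]-c[1])<r)&(W[...,2]>zmin)&(W[...,2]<zmax); return m
    b=(np.hypot(W[...,0]-0.6,W[...,1]+0.1)<0.1); print(n,'bench z',np.nanmedian(W[b][:,2]))
    m=box((0.5,-0.016),0.15,0.045); p=W[m]
    r=cv2.minAreaRect(p[:,:2].astype(np.float32)*1000); print(n,'chute',len(p),r)
    m=box((0.475,-0.03),0.19,0.006); p=W[m]
    r=cv2.minAreaRect(p[:,:2].astype(np.float32)*1000); print(n,'base',len(p),r)
    for nm,c in dict(thick=(0.431,0.311),mid=(0.475,-0.315),thin=(0.627,-0.275)).items():
        m=box(c,0.05,0.008); p=W[m]; r=cv2.minAreaRect(p[:,:2].astype(np.float32)*1000); print(n,nm,len(p),r,np.percentile(p[:,2],98))
z=np.load('pics/top0.npz');img=z['img']
c=[cv2.resize(img[y-28:y+28,x-28:x+28],(260,260),interpolation=cv2.INTER_CUBIC) for x,y in [(160,210),(327,197),(316,160)]]
c2=cv2.resize(img[155:245,215:285],(420,540))[:260]
c2=cv2.resize(img[155:245,210:290],(300,338))
o=np.zeros((600,780,3),np.uint8); o[:260]=np.hstack(c); o[262:600,:300]=c2
z=np.load('pics/side0.npz');img=z['img']
o[262:600,310:780]=cv2.resize(img[170:270,205:344],(470,338))
cv2.imwrite('pics/crop0.png',o)
E
```

```text
0.8
top0 bench z 0.0017307007865763335
top0 chute 678 ((500.5801696777344, -14.195449829101562), (206.689697265625, 72.493896484375), 22.42527198791504)
top0 base 2144 ((473.796630859375, -28.75726318359375), (377.87298583984375, 358.9046936035156), 43.64856719970703)
top0 thick 177 ((433.0928039550781, 312.4819641113281), (63.05329895019531, 73.14469146728516), 8.936375617980957) 0.05349179940008503
top0 mid 141 ((477.12994384765625, -317.0472412109375), (54.133262634277344, 90.68636322021484), 7.490834712982178) 0.04653103390049944
top0 thin 98 ((629.5385131835938, -273.24261474609375), (83.20675659179688, 49.309085845947266), 80.11237335205078) 0.037845526918977225
side0 bench z 0.001107176293193013
side0 chute 832 ((502.05316162109375, -9.03973388671875), (203.8459014892578, 76.07377624511719), 23.944440841674805)
side0 base 1919 ((495.9195861816406, -36.122711181640625), (349.4030456542969, 229.2304229736328), 70.52708435058594)
side0 thick 249 ((431.00616455078125, 315.89361572265625), (42.195770263671875, 47.6351203918457), 30.639402389526367) 0.050755027665727016
side0 mid 105 ((478.85943603515625, -305.5898132324219), (43.378089904785156, 43.06682205200195), 60.27558898925781) 0.04134440387404868
side0 thin 69 ((618.1259155273438, -269.86932373046875), (47.268672943115234, 43.231388092041016), 76.02439880371094) 0.033007985785217714
```

View pics/crop0.png

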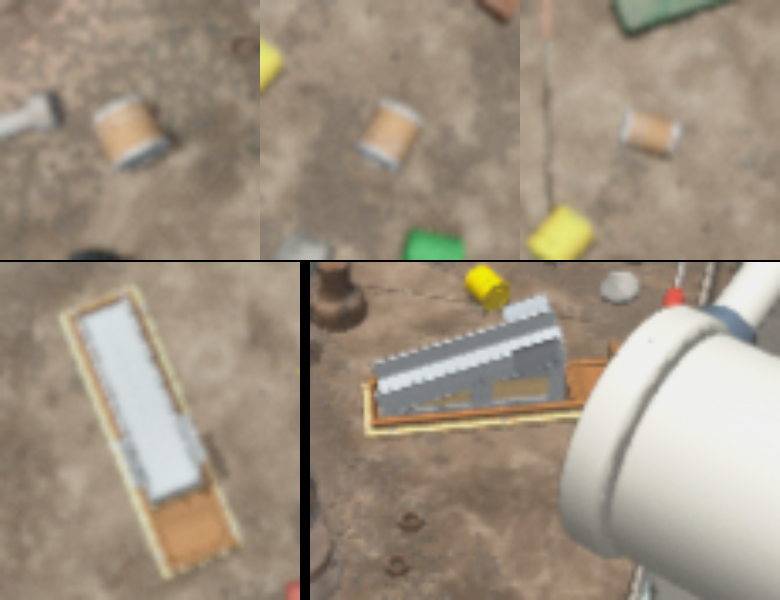

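```bash
cat >> h.py <<'E'
def rows(target,yaw_deg=None,st=None,step=0.04,astep=8.0):
    """yaw = heading of tool y axis (world). prints turn rows then shift rows, tool axes"""
    st=st or manip.state(); q=st['tool_rot']; Rm=R.from_quat([q[1],q[2],q[3],q[0]]).as_matrix()
    p=np.array(st['ee_pos']); cy=np.degrees(np.arctan2(Rm[1,1],Rm[0,1]))
    if yaw_deg is None: yaw_deg=cy
    y=np.radians(yaw_deg)
    Rt=np.array([[-np.sin(y),np.cos(y),0],[np.cos(y),np.sin(y),0],[0,0,-1]]).T  # cols: x,y,z
    Rt=np.column_stack([[np.cos(y+np.pi/2),np.sin(y+np.pi/2),0],[np.cos(y),np.sin(y),0],[0,0,-1]])
    rv=np.degrees(R.from_matrix(Rm.T@Rt).as_rotvec()); d=Rt.T@(np.array(target)-p)
    print('t',round(float(st['t']),2),'pos',np.round(p,4),'yaw_y %.2f'%cy,'tilt',np.round(np.degrees(np.arccos(-Rm[2,2])),2))
    n=max(1,int(np.ceil(np.linalg.norm(rv)/astep))); m=max(1,int(np.ceil(np.linalg.norm(d)/step)))
    print('TURN %d x'%n,np.round(rv/n,2),' SHIFT(after turn) %d x'%m,np.round(d/m,4),' total',np.round(d,4),np.round(rv,2))
E
python3 - <<'E'
from h import *
print(np.round(manip.get_calibration('wrist')['hand_eye'],4))
rows([0.50,-0.03,0.404],113)
E
```

```text
[[-3.000e-04 -9.718e-01 -2.358e-01  6.540e-02]
 [ 1.000e+00 -3.000e-04  1.000e-04  1.100e-03]
 [-2.000e-04 -2.358e-01  9.718e-01  2.090e-02]
 [ 0.000e+00  0.000e+00  0.000e+00  1.000e+00]]
t 0.8 pos [0.1822 0.5979 0.4047] yaw_y 73.05 tilt 0.0
TURN 5 x [ 0.    0.   -7.99]  SHIFT(after turn) 18 x [-0.0026 -0.039   0.    ]  total [-4.720e-02 -7.021e-01  7.000e-04] [  0.     0.   -39.95]
```

>>> jog_arm:
  deltas:
    - [0, 0, 0, 0, 0, -8]
    - [0, 0, 0, 0, 0, -8]
    - [0, 0, 0, 0, 0, -8]
    - [0, 0, 0, 0, 0, -8]
    - [0, 0, 0, 0, 0, -8]
    - [-0.0026, -0.039, 0, 0, 0, 0]
    - [-0.0026, -0.039, 0, 0, 0, 0]
    - [-0.0026, -0.039, 0, 0, 0, 0]
    - [-0.0026, -0.039, 0, 0, 0, 0]
    - [-0.0026, -0.039, 0, 0, 0, 0]
    - [-0.0026, -0.039, 0, 0, 0, 0]
    - [-0.0026, -0.039, 0, 0, 0, 0]
  hand: 100
  grip_force: 30

```text
t: 2.0
ee_pos: [0.3062, 0.3524, 0.4049]
tool_rot: [0.0, -0.2, 0.98, 0.0]
wrist_force: [0.6, 0.4, 1.1]
opening: 0.0914
```

>>> jog_arm:
  deltas:
    - [-0.0026, -0.039, 0, 0, 0, 0]
    - [-0.0026, -0.039, 0, 0, 0, 0]
    - [-0.0026, -0.039, 0, 0, 0, 0]
    - [-0.0026, -0.039, 0, 0, 0, 0]
    - [-0.0026, -0.039, 0, 0, 0, 0]
    - [-0.0026, -0.039, 0, 0, 0, 0]
    - [-0.0026, -0.039, 0, 0, 0, 0]
    - [-0.0026, -0.039, 0, 0, 0, 0]
    - [-0.0026, -0.039, 0, 0, 0, 0]
    - [-0.0026, -0.039, 0, 0, 0, 0]
    - [-0.0026, -0.039, 0, 0, 0, 0]
    - [0, 0, 0, 0, 0, 0]

```text
t: 3.2
ee_pos: [0.502, -0.0332, 0.4048]
tool_rot: [0.001, -0.198, 0.98, -0.001]
wrist_force: [0.4, 0.2, -0.5]
opening: 0.091
```

```bash
python3 - <<'E'
from h import *
rows([0.5,-0.03,0.404],113)
img,W,T=grab('wrist','w1'); cv2.imwrite('pics/w1b.png',cv2.resize(img,(800,600)))
for th in ['rack_base','chute','chute_outlet','bay','chute_mouth','chute_grip']:
    print(th,[(round(r['score'],2),np.round(tow(T,r['xyz']),4).tolist()) for r in manip.mark_of('wrist',th)[:3]])
E
```

```text
t 3.2 pos [ 0.502  -0.0332  0.4048] yaw_y 112.87 tilt 0.12
TURN 1 x [-0.1   0.07 -0.13]  SHIFT(after turn) 1 x [0.0006 0.0038 0.0008]  total [0.0006 0.0038 0.0008] [-0.1   0.07 -0.13]
rack_base []
chute [(0.65, [0.5003, -0.0129, 0.0104])]
chute_outlet []
bay [(0.79, [0.3729, -0.0651, 0.0153])]
chute_mouth [(0.97, [0.4371, -0.042, 0.0764])]
chute_grip [(0.95, [0.4947, -0.0174, 0.0583])]
```

View pics/w1b.png

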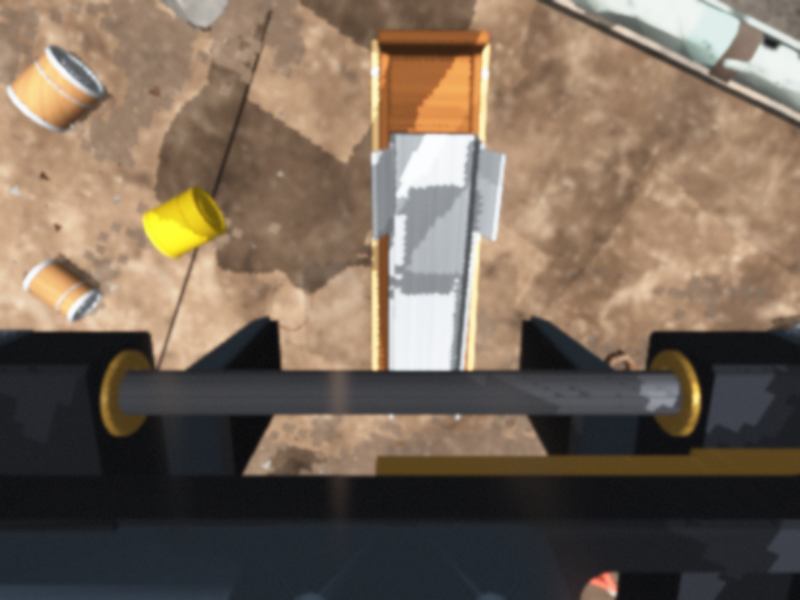

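```bash
python3 - <<'E'
from h import *
z=np.load('pics/w1.npz'); W=z['W']
a=np.radians(23); ex=np.array([-np.cos(a),-np.sin(a)]); ey=np.array([np.sin(a),-np.cos(a)])
O=np.array([0.4985,-0.0145])
d=W[...,:2]-O; bx=d@ex; by=d@ey; h=W[...,2]
v,u=np.mgrid[:384,:512]
ok=(v<235)&np.isfinite(h)
print('bench',np.nanmedian(h[(ok)&(by>0.08)&(by<0.15)]))
for lo in np.arange(-0.02,0.17,0.012):
    s=ok&(bx>lo)&(bx<lo+0.012)&(abs(by)<0.07)
    def rg(m): 
        m=s&m
        return (m.sum(),*np.round(np.percentile(by[m],[1,99])*1000,1)) if m.sum()>5 else None
    print(round(lo+0.006,3),'high',rg(h>0.04),'base',rg((h>0.005)&(h<0.035)), 'zmed', np.round(np.median(h[s&(abs(by)<0.02)])*1000,1) if (s&(abs(by)<0.02)).any() else None)
m=ok&(abs(by)<0.015)&(h>0.035)&(bx>0.09)&(bx<.2); print('stop/step x', np.percentile(bx[m],[1,50,99]) if m.sum() else None)
E
```

```text
bench -0.000550441155679815
-0.014 high (np.int64(495), np.float64(-26.8), np.float64(25.8)) base (np.int64(135), np.float64(-42.4), np.float64(41.5)) zmed 52.0
-0.002 high (np.int64(558), np.float64(-27.4), np.float64(64.5)) base (np.int64(140), np.float64(-43.5), np.float64(41.3)) zmed 55.3
0.01 high (np.int64(1137), np.float64(-27.5), np.float64(64.6)) base (np.int64(131), np.float64(-42.9), np.float64(41.1)) zmed 58.6
0.022 high (np.int64(1996), np.float64(-37.7), np.float64(69.6)) base (np.int64(127), np.float64(-44.0), np.float64(40.9)) zmed 62.0
0.034 high (np.int64(1528), np.float64(-58.1), np.float64(67.8)) base (np.int64(9), np.float64(-43.3), np.float64(31.5)) zmed 65.3
0.046 high (np.int64(3158), np.float64(-56.1), np.float64(69.6)) base None zmed 68.6
0.058 high (np.int64(1027), np.float64(-37.2), np.float64(34.1)) base None zmed 71.8
0.07 high (np.int64(1112), np.float64(-37.4), np.float64(33.8)) base None zmed 75.3
0.082 high (np.int64(1077), np.float64(-37.1), np.float64(33.5)) base None zmed 78.6
0.094 high (np.int64(575), np.float64(-27.7), np.float64(24.4)) base (np.int64(89), np.float64(-44.1), np.float64(41.0)) zmed 81.3
0.106 high None base (np.int64(637), np.float64(-44.1), np.float64(40.6)) zmed 23.5
0.118 high None base (np.int64(819), np.float64(-44.5), np.float64(40.4)) zmed 18.1
0.13 high None base (np.int64(827), np.float64(-44.2), np.float64(40.2)) zmed 16.9
0.142 high None base (np.int64(881), np.float64(-44.7), np.float64(40.0)) zmed 15.6
0.154 high (np.int64(369), np.float64(-38.3), np.float64(32.4)) base (np.int64(954), np.float64(-44.6), np.float64(39.7)) zmed 23.9
0.166 high (np.int64(355), np.float64(-38.4), np.float64(32.9)) base (np.int64(49), np.float64(-45.4), np.float64(39.8)) zmed 44.9
stop/step x [0.09052896 0.156595   0.16549046]
```

```bash
python3 - <<'E'
from h import *
z=np.load('pics/w1.npz'); W=z['W']
a=np.radians(22.3); ex=np.array([-np.cos(a),-np.sin(a)]); ey=np.array([np.sin(a),-np.cos(a)])
O=np.array([0.4985,-0.0145])
d=W[...,:2]-O; bx=d@ex; by=d@ey; h=W[...,2]
v,u=np.mgrid[:384,:512]; ok=(v<235)&np.isfinite(h)
for lo in list(np.arange(0.092,0.112,0.002))+list(np.arange(0.146,0.18,0.002)):
    s=ok&(bx>lo)&(bx<lo+0.002)&(abs(by+0.0005)<0.018)
    if s.any(): print(round((lo+0.001)*1000),s.sum(),np.round(np.percentile(h[s]*1000,[5,50,95]),1))
for lo,hi in [(-0.01,0.03),(0.03,0.09),(0.11,0.16)]:
  s=ok&(bx>lo)&(bx<hi)&(h>0.006)&(h<.035)&(abs(by)<.05); print('base',np.percentile(by[s]*1000,[1,99]))
  s=ok&(bx>lo)&(bx<hi)&(h>0.04)&(abs(by)<.04);  print('chute',np.percentile(by[s]*1000,[1,99]) if s.any() else 0)
E
```

```text
93 75 [80.5 81.5 82.7]
95 104 [81.  82.3 83.4]
97 46 [79.7 81.1 82.1]
103 32 [22.  23.3 24.3]
105 64 [23.4 24.8 25.9]
107 64 [22.7 24.2 25.4]
109 33 [17.7 18.9 20.7]
111 62 [17.5 18.8 20.4]
113 63 [17.3 18.4 19.8]
147 67 [13.9 15.1 16.7]
149 47 [14.2 15.  16.2]
151 63 [13.3 14.6 16. ]
153 57 [13.4 14.4 15.6]
155 65 [13.1 14.4 15.7]
157 330 [14.5 33.3 44.5]
159 83 [43.6 45.3 46.2]
161 80 [44.2 45.3 46.5]
163 72 [43.8 44.8 45.8]
165 24 [41.2 43.5 44.5]
177 17 [-1.5 -0.6  0.3]
179 57 [-2.  -0.9  0.8]
base [-43.62558728  41.20108096]
chute [-37.06690797  25.60847068]
base [28.41451347 28.41451347]
chute [-39.24185971  34.39209395]
base [-42.84029142  41.72990939]
chute [-36.33629006  34.31990967]
```

```bash
python3 - <<'E'
from h import *
rows([0.4922,-0.0162,0.233],112.3)
E
```

```text
t 3.55 pos [ 0.4998 -0.0289  0.4048] yaw_y 113.12 tilt 0.0
TURN 1 x [ 0.   -0.    0.82]  SHIFT(after turn) 5 x [0.0004 0.0029 0.0344]  total [0.0022 0.0147 0.1718] [ 0.   -0.    0.82]
```

```bash
cat > base.py <<'E'
from h import *
def ana(fn,O=np.array([0.5005,-0.0128]),a=22.3,vmax=235):
    z=np.load('pics/%s.npz'%fn); W=z['W']
    a=np.radians(a); ex=np.array([-np.cos(a),-np.sin(a)]); ey=np.array([np.sin(a),-np.cos(a)])
    d=W[...,:2]-O; bx=d@ex; by=d@ey; h=W[...,2]
    v,u=np.mgrid[:384,:512]; ok=(v<vmax)&np.isfinite(h)
    s=ok&(abs(by)<0.018)
    def edge(lo,hi,thr):  # step location: mean bx of points around
        m=s&(bx>lo)&(bx<hi); b=bx[m]; hh=h[m]; hi_=b[hh>thr]; lo_=b[hh<=thr]
        return np.round([np.percentile(hi_,[1,99])*1000, np.percentile(lo_,[1,99])*1000],1) if len(hi_) and len(lo_) else None
    print('stop inner', edge(0.13,0.168,0.03)); print('chute end',edge(0.08,0.107,0.05))
    for lo,hi in [(-0.01,0.02),(0.115,0.135),(0.135,0.155)]:
        q=ok&(bx>lo)&(bx<hi)&(h>0.006)&(h<.035)&(abs(by)<.05)
        if q.any(): print('base edges by',np.round(np.percentile(by[q]*1000,[1,99]),1), 'mid',np.round(np.mean(np.percentile(by[q]*1000,[1,99])),2))
    for lo,hi in [(0.045,0.065),(0.065,0.09)]:
        q=ok&(bx>lo)&(bx<hi)&(h>0.08)&(abs(by)<.045)
        if q.any(): print('lip edges by',np.round(np.percentile(by[q]*1000,[1,99]),1),'mid',np.round(np.mean(np.percentile(by[q]*1000,[1,99])),2))
    return bx,by,h,ok
E
python3 - <<'E'
from base import *
grab('wrist','w2'); ana('w1'); print(); ana('w2')
E
```

```text
stop inner [[158.6 167.7]
 [130.1 159.2]]
chute end [[ 80.2  99.6]
 [105.7 107. ]]
base edges by [-42.6  42. ] mid -0.27
base edges by [-41.9  42.6] mid 0.34
base edges by [-42.1  42.6] mid 0.25
lip edges by [-36.   35.9] mid -0.05
lip edges by [-36.1  35.6] mid -0.23

stop inner [[158.6 167.7]
 [130.3 159.2]]
chute end [[ 80.1  99.5]
 [105.5 106.8]]
base edges by [-42.6  42.9] mid 0.12
base edges by [-41.9  42.3] mid 0.18
base edges by [-41.9  42.2] mid 0.15
lip edges by [-43.6  36.1] mid -3.76
lip edges by [-36.   35.6] mid -0.2
```

>>> jog_arm:
  deltas:
    - [0, 0, 0, 0, 0, 0.82]
    - [0.0004, 0.003, 0.0344, 0, 0, 0]
    - [0.0004, 0.003, 0.0344, 0, 0, 0]
    - [0.0004, 0.003, 0.0344, 0, 0, 0]
    - [0.0004, 0.003, 0.0344, 0, 0, 0]
    - [0.0004, 0.003, 0.0344, 0, 0, 0]
    - [0, 0, 0, 0, 0, 0]
    - [0, 0, 0, 0, 0, 0]

```text
t: 4.4
ee_pos: [0.4928, -0.0165, 0.2332]
tool_rot: [-0.0, -0.193, 0.981, 0.0]
wrist_force: [0.7, -0.1, 0.5]
opening: 0.0913
```

>>> jog_arm:
  deltas:
    - [0, 0, 0, 0, 0, 0]
    - [0, 0, 0, 0, 0, 0]
    - [0, 0, 0, 0, 0, 0]
    - [0, 0, 0, 0, 0, 0]
    - [0, 0, 0, 0, 0, 0]
    - [0, 0, 0, 0, 0, 0]
    - [0, 0, 0, 0, 0, 0]
    - [0, 0, 0, 0, 0, 0]
  hand: 0
  grip_force: 30

```text
t: 5.2
ee_pos: [0.4926, -0.0166, 0.2331]
tool_rot: [0.0, -0.193, 0.981, -0.0]
wrist_force: [-1.1, 0.9, 8.6]
opening: 0.054
```

```bash
python3 - <<'E'
from h import *
rows([0.4922,-0.0162,0.333],112.3); s=manip.state(); print(s['opening'],s['wrist_force'])
E
```

```text
t 5.2 pos [ 0.4926 -0.0166  0.2331] yaw_y 112.23 tilt 0.02
TURN 1 x [-0.01  0.02 -0.07]  SHIFT(after turn) 3 x [ 0.0001  0.0002 -0.0333]  total [ 0.0003  0.0006 -0.0999] [-0.01  0.02 -0.07]
0.05396052301876131 [-1.08809316  0.85791203  8.62543187]
```

>>> jog_arm:
  deltas:
    - [0, 0, -0.01, 0, 0, 0]
    - [0, 0, -0.015, 0, 0, 0]
    - [0, 0, -0.025, 0, 0, 0]
    - [0, 0, -0.025, 0, 0, 0]
    - [0, 0, -0.025, 0, 0, 0]
    - [0, 0, 0, 0, 0, 0]
    - [0, 0, 0, 0, 0, 0]

```text
t: 5.9
ee_pos: [0.4924, -0.0166, 0.3328]
tool_rot: [0.0, -0.193, 0.981, -0.0]
wrist_force: [-0.9, 0.1, -4.1]
opening: 0.0539
```

>>> jog_arm:
  deltas:
    - [0, 0, 0, 0, 0, 4]
    - [0, 0, 0, 0, 0, 8]
    - [0, 0, 0, 0, 0, 8]
    - [0, 0, 0, 0, 0, 8]
    - [0, 0, 0, 0, 0, 8]
    - [0, 0, 0, 0, 0, 8]
    - [0, 0, 0, 0, 0, 8]
    - [0, 0, 0, 0, 0, 8]
    - [0, 0, 0, 0, 0, 8]
    - [0, 0, 0, 0, 0, 8]
    - [0, 0, 0, 0, 0, 8]
    - [0, 0, 0, 0, 0, 8]

```text
t: 7.1
ee_pos: [0.4921, -0.0166, 0.3312]
tool_rot: [-0.001, 0.574, 0.819, -0.001]
wrist_force: [-0.3, 0.0, -4.2]
opening: 0.0538
```

>>> jog_arm:
  deltas:
    - [0, 0, 0, 0, 0, 8]
    - [0, 0, 0, 0, 0, 8]
    - [0, 0, 0, 0, 0, 8]
    - [0, 0, 0, 0, 0, 8]
    - [0, 0, 0, 0, 0, 8]
    - [0, 0, 0, 0, 0, 8]
    - [0, 0, 0, 0, 0, 8]
    - [0, 0, 0, 0, 0, 8]
    - [0, 0, 0, 0, 0, 8]
    - [0, 0, 0, 0, 0, 8]
    - [0, 0, 0, 0, 0, 8]
    - [0, 0, 0, 0, 0, 0]

```text
t: 8.3
ee_pos: [0.4922, -0.0166, 0.3314]
tool_rot: [-0.0, 0.982, 0.191, -0.001]
wrist_force: [0.6, -0.5, -4.3]
opening: 0.0539
```

```bash
python3 - <<'E'
from h import *
rows([0.5005+.0083,-0.0128+.0034,0.333],-67.7); s=manip.state(); print(s['opening'],s['wrist_force'],s['wrist_torque'])
for n in ['wrist','side']:
    img,W,T=grab(n,n+'3'); cv2.imwrite('pics/%s3b.png'%n,cv2.resize(img,(800,600)))
    for th in ['chute','chute_outlet','bay','chute_mouth']:
        print(th,[(round(r['score'],2),np.round(tow(T,r['xyz']),4).tolist()) for r in manip.mark_of(n,th)[:2]])
E
```

```text
t 8.3 pos [ 0.4922 -0.0166  0.3314] yaw_y -67.93 tilt 0.14
TURN 1 x [-0.07  0.12 -0.23]  SHIFT(after turn) 1 x [ 0.0181 -0.0003 -0.0016]  total [ 0.0181 -0.0003 -0.0016] [-0.07  0.12 -0.23]
0.05394862997963968 [ 0.62644702 -0.48725341 -4.32680782] [-0.06541201  0.1191903   0.04679539]
chute [(0.68, [0.4839, -0.0154, 0.107])]
chute_outlet []
bay []
chute_mouth [(0.92, [0.5611, 0.0099, 0.178])]
chute [(0.83, [0.4875, -0.0196, 0.1099]), (0.31, [0.3782, -0.2426, -0.0025])]
chute_outlet [(0.82, [0.3954, -0.0555, 0.127])]
bay [(0.57, [0.3766, -0.0633, 0.018])]
chute_mouth [(0.95, [0.5474, 0.0057, 0.1714])]
```

View pics/wrist3b.png

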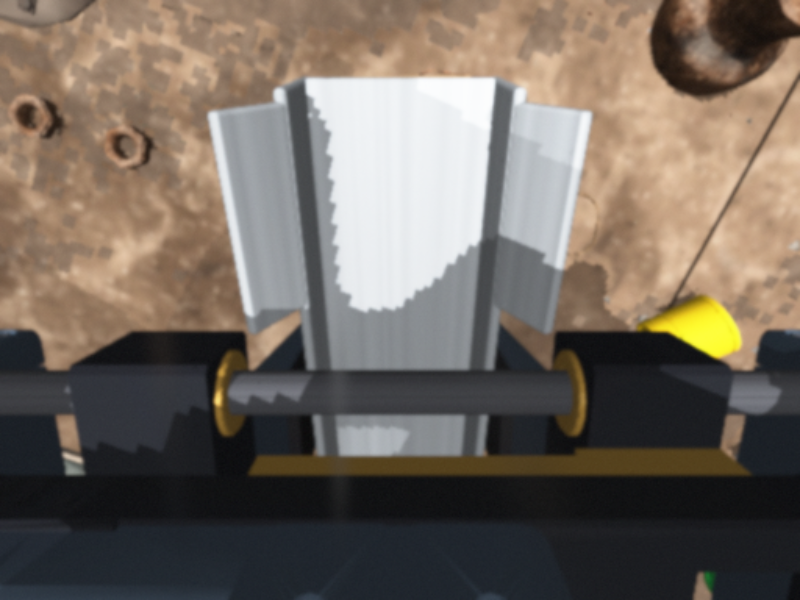

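View pics/side3b.png

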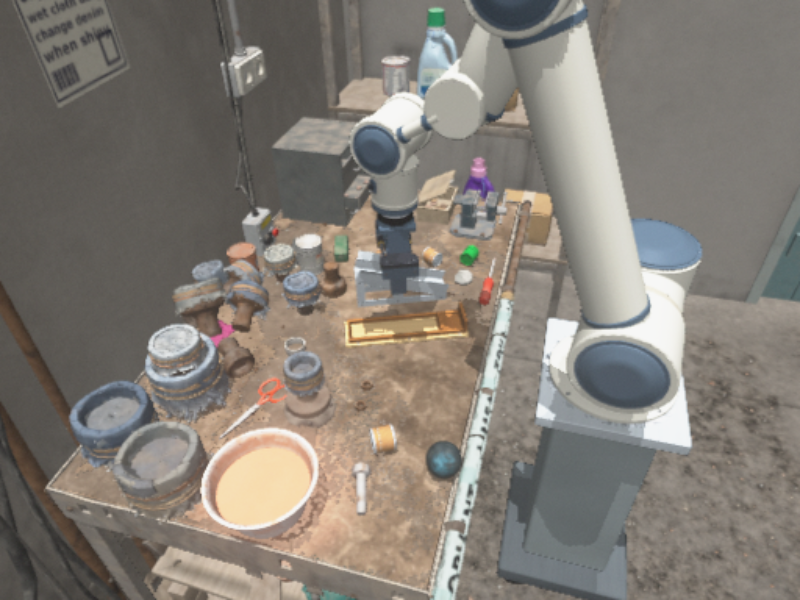

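The chute is held about 100 mm up, its high end pointing away from the robot and the well clear below. Next I'll check its pose in the grip.

```bash
python3 - <<'E'
from h import *
z=np.load('pics/wrist3.npz'); W=z['W']
O=np.array([0.5005,-0.0128]); a=np.radians(22.3); ex=np.array([-np.cos(a),-np.sin(a)]); ey=np.array([np.sin(a),-np.cos(a)])
d=W[...,:2]-O; bx=d@ex; by=d@ey; h=W[...,2]
v,u=np.mgrid[:384,:512]; ok=(v<220)&np.isfinite(h)
tcp=(np.array([0.4922,-0.0166])-O); print('tcp b',tcp@ex,tcp@ey)
s=ok&(h>0.12)&(abs(by)<0.018)&(v<200)
A=np.column_stack([bx[s],by[s],np.ones(s.sum())]); c,*_=np.linalg.lstsq(A,h[s],rcond=None); print('slope deg x,y',np.degrees(np.arctan(c[:2])),'h at bx -.067',c@[-.067,0,1])
print('high end bx',np.percentile(bx[s],[0.5,1,2]))
for lo in [-0.1,-0.09,-0.08,-0.07,-.06]:
    q=ok&(h>0.12)&(bx>lo)&(bx<lo+0.01)&(abs(by)<.06); print(lo,np.round(np.percentile(by[q]*1000,[1,99]),1),np.mean(np.percentile(by[q]*1000,[1,99])), np.round(np.percentile(by[q&(h>c@[lo+.005,0,1]+.027)]*1000,[1,99]),1))
z=np.load('pics/side3.npz'); W=z['W'];d=W[...,:2]-O; bx=d@ex; by=d@ey; h=W[...,2]
s=(abs(by)<.02)&(abs(bx)<.09)&(h<.05); print('well floor',np.median(h[s]))
s=(abs(by)<.05)&(abs(bx-.05)<.12)&(h>0.006)&(h<.06)
for lo in np.arange(-0.05,0.14,0.03):
    q=s&(bx>lo)&(bx<lo+.03); print(round(lo,2),np.round(np.percentile(by[q]*1000,[1,99]),1) if q.any() else 0)
q=(abs(by)<.02)&(bx>.1)&(bx<.2)&(h>.03)&(h<.06); print('stop',np.percentile(bx[q],[1,50,99]) if q.any() else 0)
E
```

```text
tcp b 0.009121174068812136 0.00036631080577526054
slope deg x,y [-15.32541498   0.01999612] h at bx -.067 0.17616706300196183
high end bx [-0.08345883 -0.08305921 -0.08263275]Traceback (most recent call last):
  File "<stdin>", line 11, in <module>
    return _quantile_unchecked(
        a, q, axis, out, overwrite_input, method, keepdims, weights)
    return _ureduce(a,
                    func=_quantile_ureduce_func,
    ...<5 lines>...
                    overwrite_input=overwrite_input,
                    method=method)
    r = func(a, **kwargs)
    result = _quantile(arr,
                       quantiles=q,
    ...<2 lines>...
                       out=out,
                       weights=wgt)
    slices_having_nans = np.isnan(arr[-1, ...])
                                  ~~~^^^^^^^^^
IndexError: index -1 is out of bounds for axis 0 with size 0
```

>>> jog_arm:
  deltas:
    - [0.0175, 0, 0.0, 0, 0, 0]
    - [0, 0, 0.02, 0, 0, 0]
    - [0, 0, 0.02, 0, 0, 0]
    - [0, 0, 0, 0, 0, 0]
    - [0, 0, 0, 0, 0, 0]

```text
t: 9.3
ee_pos: [0.5088, -0.01, 0.293]
tool_rot: [-0.0, 0.981, 0.193, -0.0]
wrist_force: [0.1, -0.4, -3.7]
opening: 0.054
```

```bash
python3 - <<'E'
from h import *
rows([0.5005+.0083,-0.0128+.0034,0.251],-67.7)
E
```

```text
t 9.3 pos [ 0.5088 -0.01    0.293 ] yaw_y -67.75 tilt 0.04
TURN 1 x [-0.02  0.03 -0.05]  SHIFT(after turn) 2 x [ 0.0001 -0.0003  0.021 ]  total [ 0.0002 -0.0006  0.042 ] [-0.02  0.03 -0.05]
```

>>> jog_arm:
  deltas:
    - [0, -0.0004, 0.02, 0, 0, 0]
    - [0, 0, 0.02, 0, 0, 0]
    - [0, 0, 0.004, 0, 0, 0]
    - [0, 0, 0.004, 0, 0, 0]
    - [0, 0, 0.004, 0, 0, 0]
    - [0, 0, 0, 0, 0, 0]

```text
t: 9.9
ee_pos: [0.5088, -0.0097, 0.2411]
tool_rot: [0.0, 0.981, 0.193, 0.0]
wrist_force: [0.6, -0.1, -3.8]
opening: 0.0537
```

>>> jog_arm:
  deltas:
    - [0, 0, 0.003, 0, 0, 0]
    - [0, 0, 0.002, 0, 0, 0]
    - [0, 0, 0.002, 0, 0, 0]
    - [0, 0, 0, 0, 0, 0]

```text
t: 10.3
ee_pos: [0.5086, -0.0096, 0.2335]
tool_rot: [-0.0, 0.981, 0.193, -0.0]
wrist_force: [-0.2, 0.3, -3.7]
opening: 0.0539
```

>>> jog_arm:
  deltas:
    - [0, 0, 0.001, 0, 0, 0]
    - [0, 0, 0.0005, 0, 0, 0]
    - [0, 0, 0, 0, 0, 0]

```text
t: 10.6
ee_pos: [0.5086, -0.0096, 0.233]
tool_rot: [0.0, 0.981, 0.193, 0.0]
wrist_force: [-4.3, 0.7, 17.0]
opening: 0.054
```

>>> jog_arm:
  deltas:
    - [0, 0, 0, 0, 0, 0]
    - [0, 0, 0, 0, 0, 0]
    - [0, 0, 0, 0, 0, 0]
    - [0, 0, 0, 0, 0, 0]
    - [0, 0, -0.02, 0, 0, 0]
    - [0, 0, -0.04, 0, 0, 0]
    - [0, 0, -0.04, 0, 0, 0]
    - [0, 0, -0.04, 0, 0, 0]
    - [0, 0, -0.03, 0, 0, 0]
    - [0, 0, 0, 0, 0, 0]
    - [0, 0, 0, 0, 0, 0]
  hand: 100

```text
t: 11.7
ee_pos: [0.5086, -0.0096, 0.4025]
tool_rot: [0.0, 0.981, 0.193, 0.001]
wrist_force: [0.1, 0.4, -0.0]
opening: 0.0911
```

```bash
python3 - <<'E'
from h import *
rows([0.44,0.3,0.4],-67.7)
img,W,T=grab('wrist','w4'); cv2.imwrite('pics/w4b.png',cv2.resize(img,(800,600)))
O=np.array([0.5005,-0.0128]); a=np.radians(22.3); ex=np.array([-np.cos(a),-np.sin(a)]); ey=np.array([np.sin(a),-np.cos(a)])
d=W[...,:2]-O; bx=d@ex; by=d@ey; h=W[...,2]
v,u=np.mgrid[:384,:512]; ok=(v<210)&np.isfinite(h)
s=ok&(abs(by)<.018)&(h>.05); 
A=np.column_stack([bx[s],by[s],np.ones(s.sum())]); c,*_=np.linalg.lstsq(A,h[s],rcond=None); print('slope',np.degrees(np.arctan(c[:2])),'h at -.067 (expect .0739)',c@[-.067,0,1]); print('end',np.percentile(bx[s],[.5,1,2]))
for lo in np.arange(-.1,-0.02,.02):
    q=ok&(bx>lo)&(bx<lo+.02)
    for nm,m in (('chute',(h>.05)&(abs(by)<.045)),('base',(h>.006)&(h<.035)&(abs(by)<.05))):
        if (q&m).any(): print(round(lo,2),nm,np.round(np.percentile(by[q&m]*1000,[1,99]),1))
E
```

```text
t 11.7 pos [ 0.5086 -0.0096  0.4025] yaw_y -67.76 tilt 0.06
TURN 1 x [ 0.03 -0.05 -0.06]  SHIFT(after turn) 8 x [ 0.0068 -0.0391  0.0003]  total [ 0.054  -0.3125  0.0025] [ 0.03 -0.05 -0.06]
slope [-15.39838266   0.04028226] h at -.067 (expect .0739) 0.0729975170515379
end [-0.10150844 -0.10068168 -0.09979768]
-0.1 chute [-35.3  34.4]
-0.1 base [-42.4  41.6]
-0.08 chute [-36.   35.1]
-0.06 chute [-36.2  35. ]
-0.04 chute [-27.   25.6]
-0.04 base [-43.5  42.2]
```

View pics/w4b.png

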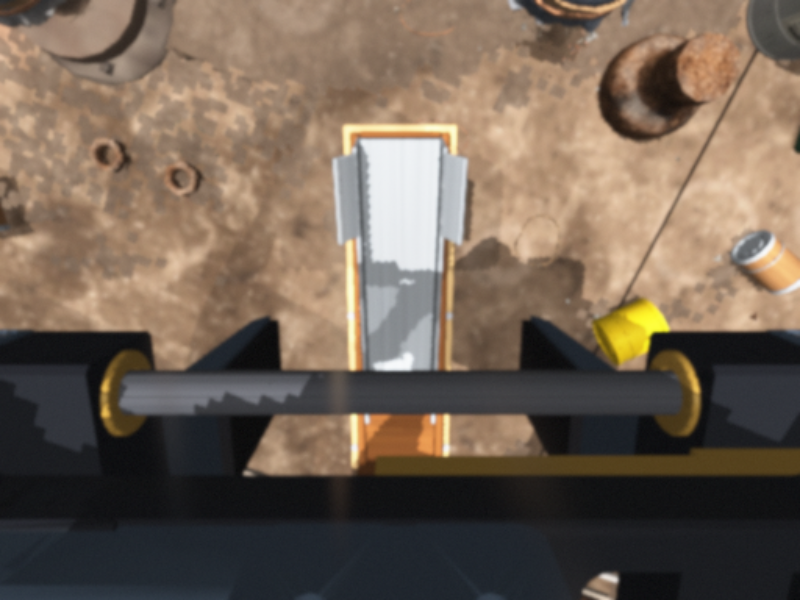

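The chute is seated, with its height, end and side edges as expected. The thick tin is next.

```bash
python3 - <<'E'
from h import *
rows([0.379,0.282,0.39],-60)
E
```

```text
t 11.75 pos [ 0.5084 -0.0096  0.4016] yaw_y -67.77 tilt 0.04
TURN 1 x [-0.02  0.04 -7.77]  SHIFT(after turn) 8 x [ 0.0042 -0.0397  0.0015]  total [ 0.0338 -0.3172  0.0116] [-0.02  0.04 -7.77]
```

>>> jog_arm:
  deltas:
    - [0, 0, 0, 0, 0, -7.8]
    - [0.0042, -0.0397, 0.0015, 0, 0, 0]
    - [0.0042, -0.0397, 0.0015, 0, 0, 0]
    - [0.0042, -0.0397, 0.0015, 0, 0, 0]
    - [0.0042, -0.0397, 0.0015, 0, 0, 0]
    - [0.0042, -0.0397, 0.0015, 0, 0, 0]
    - [0.0042, -0.0397, 0.0015, 0, 0, 0]
    - [0.0042, -0.0397, 0.0015, 0, 0, 0]
    - [0.0042, -0.0397, 0.0015, 0, 0, 0]
    - [0, 0, 0, 0, 0, 0]
    - [0, 0, 0, 0, 0, 0]

```text
t: 12.85
ee_pos: [0.3782, 0.2826, 0.389]
tool_rot: [0.0, 0.966, 0.26, -0.001]
wrist_force: [0.1, -0.1, -0.3]
opening: 0.0912
```

```bash
cat > tin.py <<'E'
from h import *
def tin(fn,c,dia,det):
    img,W,T=grab('wrist',fn); cv2.imwrite('pics/%sb.png'%fn,cv2.resize(img,(800,600)))
    r=[(round(r['score'],2),np.round(tow(T,r['xyz']),4).tolist()) for r in manip.mark_of('wrist',det)[:4]]; print(det,r)
    v,u=np.mgrid[:384,:512]; h=W[...,2]
    m=(np.hypot(W[...,0]-c[0],W[...,1]-c[1])<0.045)&(h>dia*0.4)&(v<215)
    p=W[m]; print('n',len(p),'top',np.percentile(p[:,2],[50,98]))
    r=cv2.minAreaRect((p[:,:2]*1000).astype(np.float32)); print('rect',np.round(r[0],1),np.round(r[1],1),round(r[2],1)); print(np.round(cv2.boxPoints(r)))
    # axis: top ridge points
    q=p[p[:,2]>np.percentile(p[:,2],98)-dia*0.1]; r=cv2.minAreaRect((q[:,:2]*1000).astype(np.float32)); print('ridge',np.round(r[0],1),np.round(r[1],1),round(r[2],1))
    # model fit: cylinder axis at z=dia/2
    from scipy.optimize import least_squares
    def f(x):
        e=np.array([np.cos(x[2]),np.sin(x[2])]); n=np.array([-e[1],e[0]])
        d=p[:,:2]-x[:2]; a=d@e; b=d@n
        return np.r_[np.hypot(b,p[:,2]-dia/2-x[3])-dia/2, np.maximum(0,abs(a)-.021)]
    best=None
    for a0 in np.radians([0,45,90,135]):
        s=least_squares(f,[*p[:,:2].mean(0),a0,0],loss='soft_l1',f_scale=.001)
        if best is None or s.cost<best.cost: best=s
    x=best.x; e=np.array([np.cos(x[2]),np.sin(x[2])]); a=(p[:,:2]-x[:2])@e; lo,hi=np.percentile(a,[.5,99.5])
    cen=x[:2]+e*(lo+hi)/2
    print('FIT centre',np.round(cen,4),'axis deg',round(np.degrees(x[2])%180,2),'dz',round(x[3],4),'len',round(hi-lo,4),'cost',best.cost/len(p)*1e6)
    return cen,np.degrees(x[2])%180
E
python3 - <<'E'
from tin import *
rows([0.431,0.312,0.39],-60)
tin('w5',(0.431,0.312),0.05,'tin_thick')
E
```

```text
t 12.85 pos [0.3782 0.2826 0.389 ] yaw_y -59.84 tilt 0.14
TURN 1 x [0.01 0.14 0.16]  SHIFT(after turn) 2 x [ 0.0302  0.0005 -0.0005]  total [ 0.0604  0.0009 -0.001 ] [0.01 0.14 0.16]
tin_thick [(0.97, [0.4325, 0.3142, 0.0258])]
n 1795 top [0.04543627 0.04924605]
rect [431.  313.2] [42.  49.2] 30.0
[[400. 324.]
 [425. 281.]
 [461. 302.]
 [437. 345.]]
ridge [431.2 313.1] [41.6 29.8] 29.4
FIT centre [0.431  0.3133] axis deg 29.96 dz -0.0018 len 0.0414 cost 0.1981098832616202
```

View pics/w5b.png

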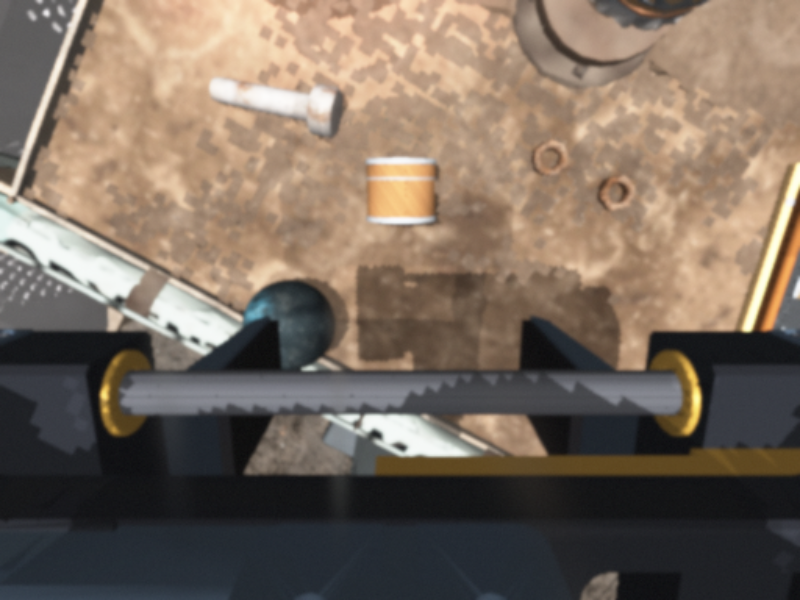

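```bash
python3 - <<'E'
from tin import *
rows([0.431,0.3133,0.199],-60)
E
```

```text
t 12.95 pos [0.379  0.2815 0.3895] yaw_y -59.99 tilt 0.09
TURN 1 x [0.01 0.09 0.01]  SHIFT(after turn) 6 x [ 0.0102 -0.0003  0.0317]  total [ 0.0609 -0.0015  0.1905] [0.01 0.09 0.01]
```

>>> jog_arm:
  deltas:
    - [0.03, -0.001, 0.01, 0, 0, 0]
    - [0.031, -0.0005, 0.02, 0, 0, 0]
    - [0, 0, 0.04, 0, 0, 0]
    - [0, 0, 0.04, 0, 0, 0]
    - [0, 0, 0.04, 0, 0, 0]
    - [0, 0, 0.025, 0, 0, 0]
    - [0, 0, 0.015, 0, 0, 0]
    - [0, 0, 0, 0, 0, 0]
    - [0, 0, 0, 0, 0, 0]

```text
t: 13.85
ee_pos: [0.4314, 0.3133, 0.2004]
tool_rot: [0.0, 0.966, 0.258, -0.0]
wrist_force: [-0.7, 0.1, 0.8]
opening: 0.0912
```

>>> jog_arm:
  deltas:
    - [0, 0, 0, 0, 0, 0]
    - [0, 0, 0, 0, 0, 0]
    - [0, 0, 0, 0, 0, 0]
    - [0, 0, 0, 0, 0, 0]
    - [0, 0, 0, 0, 0, 0]
    - [0, 0, 0, 0, 0, 0]
    - [0, 0, 0, 0, 0, 0]
  hand: 0
  grip_force: 20

```text
t: 14.55
ee_pos: [0.4309, 0.314, 0.2003]
tool_rot: [-0.0, 0.966, 0.259, 0.0]
wrist_force: [0.2, 0.1, 2.6]
opening: 0.0497
```

>>> jog_arm:
  deltas:
    - [0, 0, -0.02, 0, 0, 0]
    - [0, 0, -0.04, 0, 0, 0]
    - [0, 0, -0.04, 0, 0, 0]
    - [0, 0, -0.04, 0, 0, 0]
    - [0, 0, 0, 0, 0, 0]
    - [0, 0, 0, 0, 0, 0]

```text
t: 15.15
ee_pos: [0.4308, 0.3139, 0.3406]
tool_rot: [-0.0, 0.966, 0.259, 0.001]
wrist_force: [0.2, 0.0, -2.1]
opening: 0.0492
```

```bash
python3 - <<'E'
from tin import *
O=np.array([0.5005,-0.0128]); a=np.radians(22.3); ex=np.array([-np.cos(a),-np.sin(a)]); ey=np.array([np.sin(a),-np.cos(a)])
for b in (-.078,-.084): print(O+ex*b-0.0005*ey)
p=O+ex*-.078-0.0005*ey
rows([*p,0.34],22.3)
E
```

```text
[0.57247663 0.01726019]
[0.57802789 0.01953692]
t 15.15 pos [0.4308 0.3139 0.3406] yaw_y -59.97 tilt 0.08
TURN 11 x [ 0.01 -0.01 -7.48]  SHIFT(after turn) 9 x [-0.0365  0.0021  0.0001]  total [-0.3283  0.0185  0.0006] [ 6.000e-02 -6.000e-02 -8.227e+01]
```

>>> jog_arm:
  deltas:
    - [0, 0, 0, 0, 0, -7.5]
    - [0, 0, 0, 0, 0, -7.5]
    - [0, 0, 0, 0, 0, -7.5]
    - [0, 0, 0, 0, 0, -7.5]
    - [0, 0, 0, 0, 0, -7.5]
    - [0, 0, 0, 0, 0, -7.5]
    - [0, 0, 0, 0, 0, -7.5]
    - [0, 0, 0, 0, 0, -7.5]
    - [0, 0, 0, 0, 0, -7.5]
    - [0, 0, 0, 0, 0, -7.5]
    - [0, 0, 0, 0, 0, -7.3]

```text
t: 16.25
ee_pos: [0.4304, 0.3137, 0.3383]
tool_rot: [-0.001, 0.555, 0.832, -0.001]
wrist_force: [0.7, -0.0, -1.3]
opening: 0.0496
```

>>> jog_arm:
  deltas:
    - [-0.0365, 0.002, 0, 0, 0, 0]
    - [-0.0365, 0.002, 0, 0, 0, 0]
    - [-0.0365, 0.002, 0, 0, 0, 0]
    - [-0.0365, 0.002, 0, 0, 0, 0]
    - [-0.0365, 0.002, 0, 0, 0, 0]
    - [-0.0365, 0.002, 0, 0, 0, 0]
    - [-0.0365, 0.002, 0, 0, 0, 0]
    - [-0.0365, 0.002, 0, 0, 0, 0]
    - [-0.0365, 0.002, 0, 0, 0, 0]
    - [0, 0, 0, 0, 0, 0]
    - [0, 0, 0, 0, 0, 0]

```text
t: 17.35
ee_pos: [0.572, 0.0163, 0.3384]
tool_rot: [-0.001, 0.557, 0.83, -0.001]
wrist_force: [0.6, -0.7, -2.3]
opening: 0.0495
```

```bash
python3 - <<'E'
from tin import *
rows([.5725,.0173,0.279],22.3)
E
```

```text
t 17.35 pos [0.572  0.0163 0.3384] yaw_y 22.24 tilt 0.18
TURN 1 x [-0.16 -0.08 -0.06]  SHIFT(after turn) 2 x [0.0004 0.0004 0.0297]  total [0.0008 0.0008 0.0594] [-0.16 -0.08 -0.06]
```

>>> jog_arm:
  deltas:
    - [0, 0, 0.02, 0, 0, 0]
    - [0, 0, 0.02, 0, 0, 0]
    - [0.0006, 0, 0.01, 0, 0, 0]
    - [0, 0, 0.005, 0, 0, 0]
    - [0, 0, 0.003, 0, 0, 0]
    - [0, 0, 0, 0, 0, 0]
    - [0, 0, 0, 0, 0, 0]

```text
t: 18.05
ee_pos: [0.5723, 0.0176, 0.2828]
tool_rot: [0.0, 0.557, 0.831, 0.0]
wrist_force: [0.2, 0.5, -1.6]
opening: 0.0496
```

>>> jog_arm:
  deltas:
    - [0, 0, 0.002, 0, 0, 0]
    - [0, 0, 0.001, 0, 0, 0]
    - [0, 0, 0, 0, 0, 0]

```text
t: 18.35
ee_pos: [0.572, 0.0175, 0.2792]
tool_rot: [-0.0, 0.557, 0.831, -0.0]
wrist_force: [-0.1, 0.1, -1.5]
opening: 0.0499
```

>>> jog_arm:
  deltas:
    - [0, 0, 0, 0, 0, 0]
    - [0, 0, 0, 0, 0, 0]
    - [0, 0, -0.01, 0, 0, 0]
    - [0, 0, -0.03, 0, 0, 0]
    - [0, 0, -0.04, 0, 0, 0]
    - [0, 0, -0.03, 0, 0, 0]
    - [0, 0, 0, 0, 0, 0]
  hand: 75

```text
t: 19.05
ee_pos: [0.5729, 0.0175, 0.3942]
tool_rot: [0.003, 0.557, 0.831, 0.002]
wrist_force: [0.7, -0.2, -1.2]
opening: 0.0687
```

```bash
cat > chk.py <<'E'
from h import *
def chk(tag,tins):
    img,W,T=grab('top','t'+tag); img2,W2,T2=grab('side','s'+tag)
    print('t',manip.state()['t'])
    O=np.array([0.5005,-0.0128]); a=np.radians(22.3); ex=np.array([-np.cos(a),-np.sin(a)]); ey=np.array([np.sin(a),-np.cos(a)])
    for n,TT in (('top',T),('side',T2)):
        for th in tins:
            print(n,th,[(round(r['score'],2),np.round(np.r_[(tow(TT,r['xyz'])[:2]-O)@ex,(tow(TT,r['xyz'])[:2]-O)@ey,tow(TT,r['xyz'])[2]]*1000).tolist()) for r in manip.mark_of(n,th)[:4]])
    cv2.imwrite('pics/c%s.png'%tag,np.hstack([cv2.resize(img[140:250,205:300],(380,440)),cv2.resize(img2[160:260,205:325],(420,440))]))
E
python3 -c "
from chk import *
chk('6',['tin_thick'])"
```

```text
t 19.15
top tin_thick [(0.58, [54.0, 4.0, 65.0])]
side tin_thick [(0.64, [-17.0, 294.0, 18.0]), (0.49, [87.0, -5.0, 58.0]), (0.22, [49.0, 422.0, 2.0])]
```

View pics/c6.png

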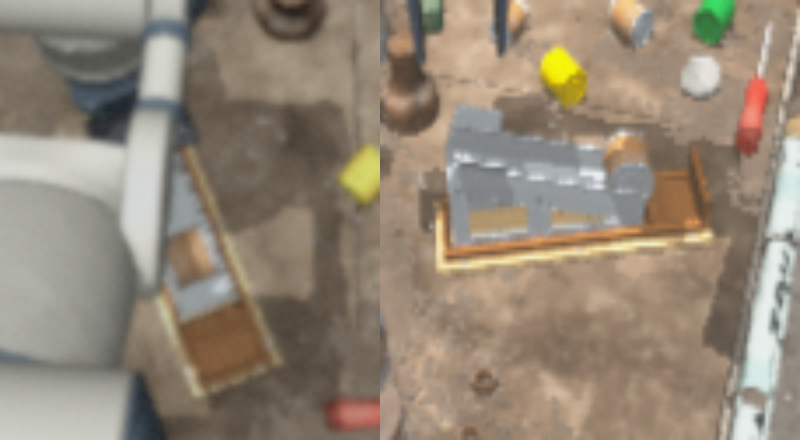

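```bash
python3 - <<'E'
from tin import *
rows([.531,-.341,0.39],65.6)
E
```

```text
t 19.25 pos [0.5718 0.0175 0.3887] yaw_y 22.33 tilt 0.07
TURN 6 x [-0.01 -0.01 -7.21]  SHIFT(after turn) 10 x [-0.0111 -0.0343 -0.0001]  total [-0.111  -0.3433 -0.0013] [ -0.05  -0.05 -43.27]
```

>>> jog_arm:
  deltas:
    - [0, 0, 0, 0, 0, -7.2]
    - [0, 0, 0, 0, 0, -7.2]
    - [0, 0, 0, 0, 0, -7.2]
    - [0, 0, 0, 0, 0, -7.2]
    - [0, 0, 0, 0, 0, -7.2]
    - [0, 0, 0, 0, 0, -7.2]
  hand: 100

```text
t: 19.85
ee_pos: [0.5719, 0.0175, 0.388]
tool_rot: [-0.001, 0.209, 0.978, -0.0]
wrist_force: [0.5, 0.7, -0.4]
opening: 0.0912
```

>>> jog_arm:
  deltas:
    - [-0.0111, -0.0343, 0, 0, 0, 0]
    - [-0.0111, -0.0343, 0, 0, 0, 0]
    - [-0.0111, -0.0343, 0, 0, 0, 0]
    - [-0.0111, -0.0343, 0, 0, 0, 0]
    - [-0.0111, -0.0343, 0, 0, 0, 0]
    - [-0.0111, -0.0343, 0, 0, 0, 0]
    - [-0.0111, -0.0343, 0, 0, 0, 0]
    - [-0.0111, -0.0343, 0, 0, 0, 0]
    - [-0.0111, -0.0343, 0, 0, 0, 0]
    - [-0.0111, -0.0343, 0, 0, 0, 0]
    - [0, 0, 0, 0, 0, 0]
    - [0, 0, 0, 0, 0, 0]

```text
t: 21.05
ee_pos: [0.5307, -0.3411, 0.3879]
tool_rot: [-0.001, 0.213, 0.977, 0.001]
wrist_force: [-0.5, 0.6, 0.8]
opening: 0.091
```

```bash
python3 - <<'E'
from tin import *
from chk import chk
rows([.531,-.341,0.39],65.6)
tin('w7',(.476,-.316),.041,'tin_middle')
chk('7',['tin_thick','tin_middle'])
E
```

```text
t 21.05 pos [ 0.5307 -0.3411  0.3879] yaw_y 65.45 tilt 0.13
TURN 1 x [ 0.04 -0.13 -0.15]  SHIFT(after turn) 1 x [-0.0003  0.0002 -0.0021]  total [-0.0003  0.0002 -0.0021] [ 0.04 -0.13 -0.15]
tin_middle [(0.97, [0.379, -0.3426, 0.0188]), (0.8, [0.5338, -0.1978, 0.0183]), (0.66, [0.4772, -0.3064, 0.0207])]
n 1423 top [0.03674495 0.04019274]
rect [ 478.5 -310.1] [40.1 42.1] 59.8
[[ 450. -317.]
 [ 487. -338.]
 [ 507. -303.]
 [ 470. -282.]]
ridge [ 478.7 -309.7] [25.3 42.3] 58.9
FIT centre [ 0.4786 -0.3101] axis deg 150.45 dz -0.0019 len 0.0415 cost 0.20385821762186382
t 21.25
top tin_thick []
top tin_middle [(0.68, [41.0, 185.0, 22.0])]
side tin_thick [(0.58, [135.0, -5.0, 45.0]), (0.23, [-81.0, -166.0, -1.0])]
side tin_middle [(0.62, [236.0, 255.0, 17.0]), (0.53, [70.0, 555.0, 19.0]), (0.41, [132.0, 266.0, 19.0]), (0.41, [39.0, 185.0, 18.0])]
```

View pics/w7b.png

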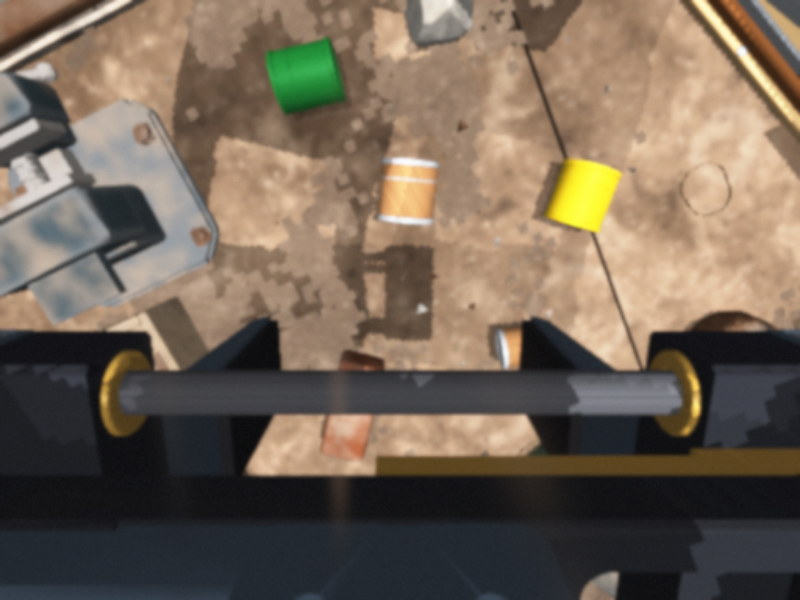

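View pics/c7.png

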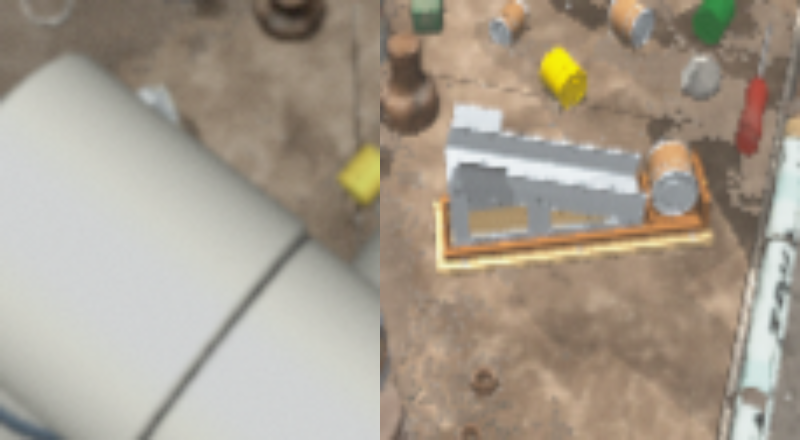

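The thick tin is in the bay, at about 135 mm. Now for the middle one.

```bash
python3 - <<'E'
from tin import *
rows([.4786,-.3101,0.198],60.5)
E
```

```text
t 21.45 pos [ 0.5312 -0.3401  0.3893] yaw_y 65.58 tilt 0.0
TURN 1 x [0.   0.   5.08]  SHIFT(after turn) 6 x [0.0101 0.     0.0319]  total [0.0606 0.0002 0.1913] [0.   0.   5.08]
```

>>> jog_arm:
  deltas:
    - [0, 0, 0, 0, 0, 5.1]
    - [0.03, 0, 0.01, 0, 0, 0]
    - [0.0306, 0.0002, 0.02, 0, 0, 0]
    - [0, 0, 0.04, 0, 0, 0]
    - [0, 0, 0.04, 0, 0, 0]
    - [0, 0, 0.04, 0, 0, 0]
    - [0, 0, 0.025, 0, 0, 0]
    - [0, 0, 0.016, 0, 0, 0]
    - [0, 0, 0, 0, 0, 0]
    - [0, 0, 0, 0, 0, 0]

```text
t: 22.45
ee_pos: [0.4787, -0.3106, 0.1986]
tool_rot: [0.0, 0.255, 0.967, -0.0]
wrist_force: [0.4, -0.1, 0.5]
opening: 0.0915
```

>>> jog_arm:
  deltas:
    - [0, 0, 0, 0, 0, 0]
    - [0, 0, 0, 0, 0, 0]
    - [0, 0, 0, 0, 0, 0]
    - [0, 0, 0, 0, 0, 0]
    - [0, 0, 0, 0, 0, 0]
    - [0, 0, 0, 0, 0, 0]
    - [0, 0, 0, 0, 0, 0]
    - [0, 0, 0, 0, 0, 0]
  hand: 0
  grip_force: 20

```text
t: 23.25
ee_pos: [0.4785, -0.3106, 0.1982]
tool_rot: [0.0, 0.255, 0.967, -0.0]
wrist_force: [-0.4, 1.7, 0.6]
opening: 0.0404
```

>>> jog_arm:
  deltas:
    - [0, 0, -0.02, 0, 0, 0]
    - [0, 0, -0.04, 0, 0, 0]
    - [0, 0, -0.04, 0, 0, 0]
    - [0, 0, -0.04, 0, 0, 0]
    - [0, 0, 0, 0, 0, 0]
    - [0, 0, 0, 0, 0, 0]

```text
t: 23.85
ee_pos: [0.4784, -0.3106, 0.3386]
tool_rot: [0.001, 0.255, 0.967, -0.0]
wrist_force: [-0.3, 0.1, -1.8]
opening: 0.0407
```

```bash
python3 - <<'E'
from tin import *
rows([.5725,.0173,0.34],22.3)
E
```

```text
t 23.85 pos [ 0.4784 -0.3106  0.3386] yaw_y 60.43 tilt 0.08
TURN 5 x [0.   0.02 7.63]  SHIFT(after turn) 9 x [ 0.0297  0.0235 -0.0002]  total [ 0.2676  0.2115 -0.0014] [1.000e-02 8.000e-02 3.813e+01]
```

>>> jog_arm:
  deltas:
    - [0, 0, 0, 0, 0, 7.6]
    - [0, 0, 0, 0, 0, 7.6]
    - [0, 0, 0, 0, 0, 7.6]
    - [0, 0, 0, 0, 0, 7.6]
    - [0, 0, 0, 0, 0, 7.7]
    - [0.0297, 0.0235, 0, 0, 0, 0]
    - [0.0297, 0.0235, 0, 0, 0, 0]
    - [0.0297, 0.0235, 0, 0, 0, 0]
    - [0.0297, 0.0235, 0, 0, 0, 0]
    - [0.0297, 0.0235, 0, 0, 0, 0]
    - [0.0297, 0.0235, 0, 0, 0, 0]
    - [0.0297, 0.0235, 0, 0, 0, 0]

```text
t: 25.05
ee_pos: [0.5514, -0.0542, 0.3364]
tool_rot: [-0.001, 0.557, 0.831, -0.001]
wrist_force: [0.4, 0.6, -1.4]
opening: 0.0409
```

>>> jog_arm:
  deltas:
    - [0.0297, 0.0235, 0, 0, 0, 0]
    - [0.0297, 0.0235, 0, 0, 0, 0]
    - [0, 0, 0, 0, 0, 0]
    - [0, 0, 0, 0, 0, 0]

```text
t: 25.45
ee_pos: [0.5721, 0.0177, 0.3365]
tool_rot: [-0.001, 0.556, 0.831, -0.001]
wrist_force: [-0.1, -0.6, -1.3]
opening: 0.0404
```

```bash
python3 - <<'E'
from tin import *
rows([.5725,.0173,0.2775],22.3)
E
```

```text
t 25.45 pos [0.5721 0.0177 0.3365] yaw_y 22.43 tilt 0.17
TURN 1 x [-0.15 -0.07  0.13]  SHIFT(after turn) 2 x [-0.0003  0.0001  0.0295]  total [-0.0005  0.0002  0.059 ] [-0.15 -0.07  0.13]
```

>>> jog_arm:
  deltas:
    - [0, 0, 0.02, 0, 0, 0]
    - [0, 0, 0.02, 0, 0, 0]
    - [0, 0, 0.012, 0, 0, 0]
    - [0, 0, 0.006, 0, 0, 0]
    - [0, 0, 0, 0, 0, 0]
    - [0, 0, 0, 0, 0, 0]

```text
t: 26.05
ee_pos: [0.5727, 0.0167, 0.2806]
tool_rot: [0.0, 0.557, 0.831, 0.0]
wrist_force: [-0.7, 0.4, -2.1]
opening: 0.0408
```

>>> jog_arm:
  deltas:
    - [0, 0, 0.002, 0, 0, 0]
    - [0, 0, 0.001, 0, 0, 0]
    - [0, 0, 0, 0, 0, 0]

```text
t: 26.35
ee_pos: [0.5725, 0.017, 0.2774]
tool_rot: [0.0, 0.557, 0.831, 0.0]
wrist_force: [0.6, 0.6, -1.1]
opening: 0.0406
```

>>> jog_arm:
  deltas:
    - [0, 0, 0, 0, 0, 0]
    - [0, 0, 0, 0, 0, 0]
    - [0, 0, -0.01, 0, 0, 0]
    - [0, 0, -0.03, 0, 0, 0]
    - [0, 0, -0.04, 0, 0, 0]
    - [0, 0, -0.03, 0, 0, 0]
    - [0, 0, 0, 0, 0, 0]
  hand: 65

```text
t: 27.05
ee_pos: [0.5733, 0.017, 0.3921]
tool_rot: [0.003, 0.557, 0.831, 0.002]
wrist_force: [0.6, -0.1, -0.2]
opening: 0.0592
```

```bash
python3 - <<'E'
from tin import *
from chk import chk
chk('8',['tin_middle'])
# thin: crop caps left/right
z=np.load('pics/side3.npz')
rows([.627,-.275,0.39],22.3)
E
```

```text
t 27.15
top tin_middle [(0.56, [43.0, 182.0, 22.0]), (0.56, [77.0, 559.0, 18.0]), (0.49, [234.0, 263.0, 27.0]), (0.47, [50.0, 3.0, 63.0])]
side tin_middle [(0.59, [70.0, 551.0, 19.0]), (0.48, [235.0, 258.0, 19.0]), (0.47, [83.0, 0.0, 56.0]), (0.46, [36.0, 186.0, 20.0])]
t 27.25 pos [0.5722 0.017  0.3866] yaw_y 22.33 tilt 0.07
TURN 1 x [-0.06 -0.03  0.03]  SHIFT(after turn) 8 x [-0.0364 -0.0075 -0.0004]  total [-0.291  -0.0601 -0.0034] [-0.06 -0.03  0.03]
```

View pics/c8.png

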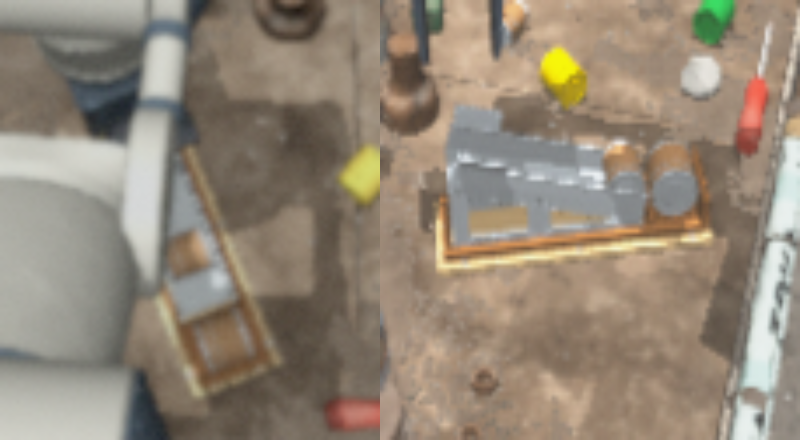

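```bash
python3 - <<'E'
from tin import *
rows([.611,-.331,0.39],-12.3)
E
```

```text
t 27.25 pos [0.5722 0.017  0.3866] yaw_y 22.33 tilt 0.07
TURN 5 x [-0.01 -0.    6.93]  SHIFT(after turn) 9 x [-0.0369  0.0124 -0.0004]  total [-0.3318  0.112  -0.0034] [-7.000e-02 -1.000e-02  3.463e+01]
```

>>> jog_arm:
  deltas:
    - [0, 0, 0, 0, 0, 6.9]
    - [0, 0, 0, 0, 0, 6.9]
    - [0, 0, 0, 0, 0, 6.9]
    - [0, 0, 0, 0, 0, 6.9]
    - [0, 0, 0, 0, 0, 6.9]
    - [0, 0, 0, 0, 0, 0]
  hand: 100

```text
t: 27.85
ee_pos: [0.5723, 0.017, 0.3862]
tool_rot: [-0.001, 0.779, 0.627, -0.001]
wrist_force: [-0.3, -0.5, -0.6]
opening: 0.0913
```

>>> jog_arm:
  deltas:
    - [-0.0369, 0.0124, 0, 0, 0, 0]
    - [-0.0369, 0.0124, 0, 0, 0, 0]
    - [-0.0369, 0.0124, 0, 0, 0, 0]
    - [-0.0369, 0.0124, 0, 0, 0, 0]
    - [-0.0369, 0.0124, 0, 0, 0, 0]
    - [-0.0369, 0.0124, 0, 0, 0, 0]
    - [-0.0369, 0.0124, 0, 0, 0, 0]
    - [-0.0369, 0.0124, 0, 0, 0, 0]
    - [-0.0369, 0.0124, 0, 0, 0, 0]
    - [0, 0, 0, 0, 0, 0]
    - [0, 0, 0, 0, 0, 0]

```text
t: 28.95
ee_pos: [0.6113, -0.3319, 0.386]
tool_rot: [-0.001, 0.778, 0.629, -0.0]
wrist_force: [-0.6, 0.1, 0.2]
opening: 0.091
```

```bash
python3 - <<'E'
from tin import *
from chk import chk
rows([.611,-.331,0.39],-12.3)
tin('w9',(.623,-.272),.032,'tin_thin')
chk('9',['tin_thick','tin_middle'])
E
```

```text
t 28.95 pos [ 0.6113 -0.3319  0.386 ] yaw_y -12.07 tilt 0.1
TURN 1 x [-0.09 -0.04  0.23]  SHIFT(after turn) 1 x [ 0.0008 -0.0005 -0.004 ]  total [ 0.0008 -0.0005 -0.004 ] [-0.09 -0.04  0.23]
tin_thin [(0.8, [0.6238, -0.2743, 0.0175])]
n 1076 top [0.0282046  0.03136003]
rect [ 623.8 -274. ] [42.  31.2] 73.7
[[ 603. -290.]
 [ 633. -299.]
 [ 645. -258.]
 [ 615. -249.]]
ridge [ 623.7 -274. ] [41.9 19.4] 73.8
FIT centre [ 0.624 -0.274] axis deg 74.08 dz -0.0018 len 0.0416 cost 0.201652393037454
t 29.15
top tin_thick []
top tin_middle [(0.49, [77.0, 561.0, 20.0])]
side tin_thick [(0.56, [137.0, -5.0, 43.0])]
side tin_middle [(0.63, [71.0, 553.0, 18.0]), (0.55, [39.0, 183.0, 19.0]), (0.54, [92.0, -3.0, 50.0]), (0.51, [238.0, 255.0, 18.0])]
```

View pics/w9b.png

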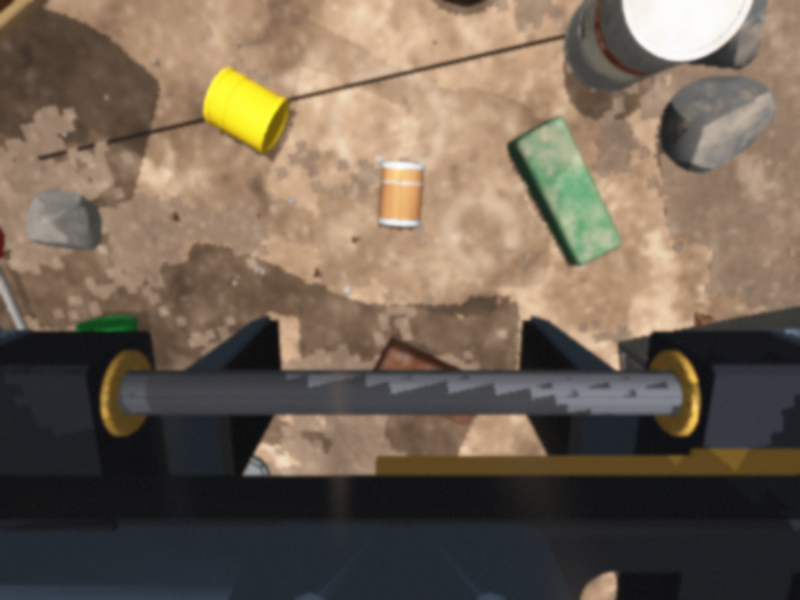

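View pics/c9.png

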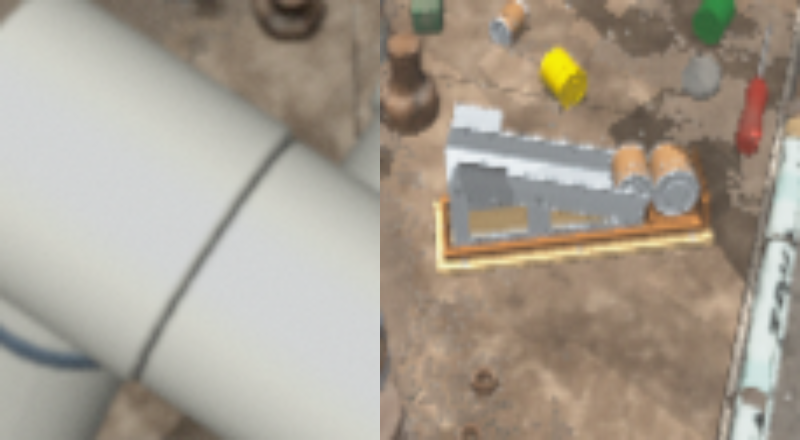

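```bash
python3 - <<'E'
from tin import *
rows([.624,-.274,0.1955],-15.9)
E
```

```text
t 29.35 pos [ 0.6117 -0.3305  0.3874] yaw_y -12.11 tilt 0.01
TURN 1 x [0.01 0.   3.79]  SHIFT(after turn) 6 x [ 0.0096 -0.0006  0.032 ]  total [ 0.0577 -0.0037  0.1919] [0.01 0.   3.79]
```

>>> jog_arm:
  deltas:
    - [0, 0, 0, 0, 0, 3.8]
    - [0.029, -0.002, 0.01, 0, 0, 0]
    - [0.0287, -0.0017, 0.02, 0, 0, 0]
    - [0, 0, 0.04, 0, 0, 0]
    - [0, 0, 0.04, 0, 0, 0]
    - [0, 0, 0.04, 0, 0, 0]
    - [0, 0, 0.025, 0, 0, 0]
    - [0, 0, 0.015, 0, 0, 0]
    - [0, 0, 0, 0, 0, 0]
    - [0, 0, 0, 0, 0, 0]

```text
t: 30.35
ee_pos: [0.6244, -0.2748, 0.1983]
tool_rot: [0.001, 0.798, 0.602, 0.0]
wrist_force: [-1.3, -0.9, 0.6]
opening: 0.0918
```

>>> jog_arm:
  deltas:
    - [0, 0, 0, 0, 0, 0]
    - [0, 0, 0, 0, 0, 0]
    - [0, 0, 0, 0, 0, 0]
    - [0, 0, 0, 0, 0, 0]
    - [0, 0, 0, 0, 0, 0]
    - [0, 0, 0, 0, 0, 0]
    - [0, 0, 0, 0, 0, 0]
    - [0, 0, 0, 0, 0, 0]
    - [0, 0, 0, 0, 0, 0]
  hand: 0
  grip_force: 20

```text
t: 31.25
ee_pos: [0.6239, -0.2746, 0.1972]
tool_rot: [-0.0, 0.798, 0.602, -0.0]
wrist_force: [0.0, -0.1, -0.8]
opening: 0.0316
```

>>> jog_arm:
  deltas:
    - [0, 0, -0.02, 0, 0, 0]
    - [0, 0, -0.04, 0, 0, 0]
    - [0, 0, -0.04, 0, 0, 0]
    - [0, 0, -0.04, 0, 0, 0]
    - [0, 0, 0, 0, 0, 0]
    - [0, 0, 0, 0, 0, 0]

```text
t: 31.85
ee_pos: [0.6239, -0.2746, 0.3379]
tool_rot: [0.001, 0.798, 0.602, 0.0]
wrist_force: [-0.1, 0.8, -1.1]
opening: 0.0316
```

```bash
python3 - <<'E'
from tin import *
rows([.5762,.0185,0.34],22.3)
E
```

```text
t 31.85 pos [ 0.6239 -0.2746  0.3379] yaw_y -15.97 tilt 0.09
TURN 5 x [ 0.02  0.01 -7.65]  SHIFT(after turn) 8 x [ 0.0362  0.0084 -0.0003]  total [ 0.2893  0.0671 -0.0021] [  0.08   0.05 -38.27]
```

>>> jog_arm:
  deltas:
    - [0, 0, 0, 0, 0, -7.6]
    - [0, 0, 0, 0, 0, -7.6]
    - [0, 0, 0, 0, 0, -7.6]
    - [0, 0, 0, 0, 0, -7.7]
    - [0, 0, 0, 0, 0, -7.7]
    - [0.0362, 0.0084, 0, 0, 0, 0]
    - [0.0362, 0.0084, 0, 0, 0, 0]
    - [0.0362, 0.0084, 0, 0, 0, 0]
    - [0.0362, 0.0084, 0, 0, 0, 0]
    - [0.0362, 0.0084, 0, 0, 0, 0]
    - [0.0362, 0.0084, 0, 0, 0, 0]
    - [0.0362, 0.0084, 0, 0, 0, 0]

```text
t: 33.05
ee_pos: [0.5816, -0.0164, 0.3356]
tool_rot: [-0.001, 0.558, 0.83, -0.001]
wrist_force: [1.1, 0.6, -1.3]
opening: 0.0314
```

>>> jog_arm:
  deltas:
    - [0.0362, 0.0084, 0, 0, 0, 0]
    - [0, 0, 0, 0, 0, 0]
    - [0, 0, 0, 0, 0, 0]
    - [0, 0, 0, 0, 0, 0]

```text
t: 33.45
ee_pos: [0.5765, 0.0182, 0.3364]
tool_rot: [-0.001, 0.558, 0.83, -0.0]
wrist_force: [0.9, -0.6, -0.6]
opening: 0.0314
```

```bash
python3 - <<'E'
from tin import *
rows([.5762,.0185,0.277],22.3)
E
```

```text
t 33.45 pos [0.5765 0.0182 0.3364] yaw_y 22.21 tilt 0.07
TURN 1 x [-0.07 -0.02 -0.09]  SHIFT(after turn) 2 x [ 0.0002 -0.0001  0.0297]  total [ 0.0004 -0.0002  0.0594] [-0.07 -0.02 -0.09]
```

>>> jog_arm:
  deltas:
    - [0, 0, 0.02, 0, 0, 0]
    - [0, 0, 0.02, 0, 0, 0]
    - [0, 0, 0.012, 0, 0, 0]
    - [0, 0, 0.006, 0, 0, 0]
    - [0, 0, 0, 0, 0, 0]
    - [0, 0, 0, 0, 0, 0]

```text
t: 34.05
ee_pos: [0.5768, 0.0186, 0.2797]
tool_rot: [0.0, 0.558, 0.83, 0.0]
wrist_force: [0.0, -0.9, -0.4]
opening: 0.0313
```

>>> jog_arm:
  deltas:
    - [0, 0, 0.0015, 0, 0, 0]
    - [0, 0, 0.001, 0, 0, 0]
    - [0, 0, 0, 0, 0, 0]

```text
t: 34.35
ee_pos: [0.5766, 0.0189, 0.2769]
tool_rot: [0.0, 0.557, 0.83, 0.0]
wrist_force: [-0.2, 0.0, -0.8]
opening: 0.0315
```

>>> jog_arm:
  deltas:
    - [0, 0, 0, 0, 0, 0]
    - [0, 0, 0, 0, 0, 0]
    - [0, 0, -0.01, 0, 0, 0]
    - [0, 0, -0.03, 0, 0, 0]
    - [0, 0, -0.04, 0, 0, 0]
    - [0, 0, -0.03, 0, 0, 0]
    - [0, 0, 0, 0, 0, 0]
    - [0, 0, 0, 0, 0, 0]
    - [0, 0, 0, 0, 0, 0]
    - [0, 0, 0, 0, 0, 0]
    - [0, 0, 0, 0, 0, 0]
    - [0, 0, 0, 0, 0, 0]
  hand: 55

```text
t: 35.55
ee_pos: [0.5765, 0.0188, 0.3862]
tool_rot: [-0.0, 0.558, 0.83, -0.0]
wrist_force: [0.4, -0.5, -0.0]
opening: 0.05
```

>>> jog_arm:
  deltas:
    - [0, 0, 0, 0, 0, 0]
    - [0, 0, 0, 0, 0, 0]
    - [0, 0, 0, 0, 0, 0]
    - [0, 0, 0, 0, 0, 0]
    - [0, 0, 0, 0, 0, 0]
    - [0, 0, 0, 0, 0, 0]

```text
t: 36.15
ee_pos: [0.5765, 0.0189, 0.3867]
tool_rot: [0.0, 0.558, 0.83, 0.0]
wrist_force: [-0.2, -0.3, 0.5]
opening: 0.0503
```

```bash
python3 - <<'E'
from tin import *
from chk import chk
chk('10',['tin_thick','tin_middle','tin_thin'])
rows([.5762,.0185,0.39],22.3)
E
```

```text
t 36.25
top tin_thick [(0.54, [135.0, 5.0, 45.0])]
top tin_middle [(0.71, [231.0, 263.0, 26.0]), (0.61, [206.0, 167.0, 3.0]), (0.46, [95.0, 4.0, 50.0]), (0.46, [43.0, 186.0, 22.0])]
top tin_thin [(0.57, [-76.0, 4.0, 77.0]), (0.49, [56.0, -1.0, 55.0])]
side tin_thick [(0.68, [135.0, -4.0, 44.0]), (0.18, [-5.0, -3.0, 11.0])]
side tin_middle [(0.66, [90.0, -5.0, 50.0]), (0.55, [237.0, 255.0, 21.0]), (0.52, [41.0, 185.0, 20.0]), (0.38, [72.0, 554.0, 18.0])]
side tin_thin []
t 36.55 pos [0.5766 0.0189 0.3867] yaw_y 22.23 tilt 0.0
TURN 1 x [ 0.    0.   -0.07]  SHIFT(after turn) 1 x [-0.0002 -0.0005 -0.0033]  total [-0.0002 -0.0005 -0.0033] [ 0.    0.   -0.07]
```

View pics/c10.png

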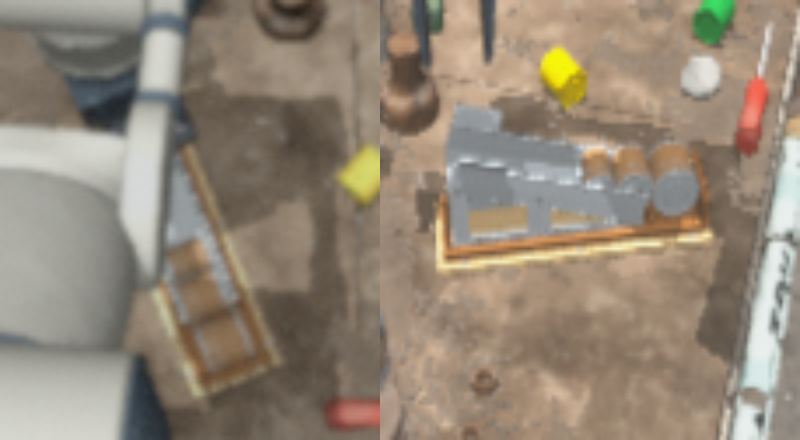

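All three tins are in a row. I'll take one close look with the wrist camera before handing in.

```bash
python3 - <<'E'
from tin import *
rows([.443,-.112,0.387],22.3)
E
```

```text
t 36.55 pos [0.5766 0.0189 0.3867] yaw_y 22.23 tilt 0.0
TURN 1 x [ 0.    0.   -0.07]  SHIFT(after turn) 5 x [-0.0141 -0.0346 -0.0001]  total [-0.0704 -0.1732 -0.0003] [ 0.    0.   -0.07]
```

>>> jog_arm:
  deltas:
    - [-0.014, -0.0345, 0, 0, 0, 0]
    - [-0.014, -0.0345, 0, 0, 0, 0]
    - [-0.014, -0.0345, 0, 0, 0, 0]
    - [-0.014, -0.0345, 0, 0, 0, 0]
    - [-0.014, -0.0345, 0, 0, 0, 0]
    - [0, 0, 0, 0, 0, 0]
    - [0, 0, 0, 0, 0, 0]
    - [0, 0, 0, 0, 0, 0]

```text
t: 37.35
ee_pos: [0.4439, -0.1109, 0.3868]
tool_rot: [0.0, 0.557, 0.83, 0.0]
wrist_force: [0.2, 0.1, -0.4]
opening: 0.0501
```

```bash
python3 - <<'E'
from h import *
img,W,T=grab('wrist','w11'); cv2.imwrite('pics/w11b.png',cv2.resize(img,(800,600)))
O=np.array([0.5005,-0.0128]); a=np.radians(22.3); ex=np.array([-np.cos(a),-np.sin(a)]); ey=np.array([np.sin(a),-np.cos(a)])
for th in ['tin_thick','tin_middle','tin_thin','chute','chute_outlet','bay','rack_base']:
    print(th,[(round(r['score'],2),np.round(np.r_[(tow(T,r['xyz'])[:2]-O)@ex,(tow(T,r['xyz'])[:2]-O)@ey,tow(T,r['xyz'])[2]]*1000).tolist()) for r in manip.mark_of('wrist',th)[:3]])
d=W[...,:2]-O; bx=d@ex; by=d@ey; h=W[...,2]
for nm,c,r in (('thick',.135,25),('mid',.091,20),('thin',.055,16)):
    o=[]
    for lo in (-.02,-.007,.007):
        q=(abs(bx-c)<.015)&(by>lo)&(by<lo+.013)&(h>.03)
        x=bx[q];z=h[q]; k=np.polyfit(x-c,z,2); o.append((round((c-k[1]/2/k[0])*1000,1),round(z.max()*1000,1)))
    print(nm,o)
E
```

```text
tin_thick [(0.8, [136.0, -1.0, 42.0])]
tin_middle [(0.95, [38.0, 184.0, 17.0]), (0.88, [89.0, -6.0, 50.0])]
tin_thin [(0.78, [52.0, -3.0, 58.0])]
chute [(0.84, [-2.0, -1.0, 8.0])]
chute_outlet []
bay [(0.59, [132.0, -3.0, 42.0]), (0.53, [-2.0, -3.0, 11.0])]
rack_base []
thick [(np.float64(134.5), np.float64(67.4)), (np.float64(134.7), np.float64(67.9)), (np.float64(134.7), np.float64(68.5))]
mid [(np.float64(89.8), np.float64(72.3)), (np.float64(89.8), np.float64(71.6)), (np.float64(89.9), np.float64(72.5))]
thin [(np.float64(52.9), np.float64(73.0)), (np.float64(52.9), np.float64(73.0)), (np.float64(53.1), np.float64(73.4))]
```

View pics/w11b.png

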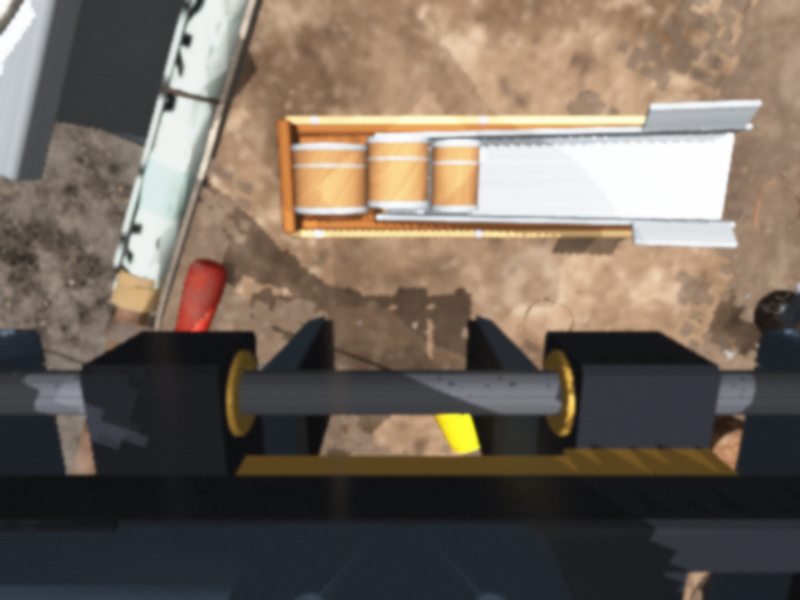

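```bash
python3 -c "
from workcell import manip
print(manip.state()['t']); print(manip.finish_job())"
```

```text
37.75
the job is handed in; nothing more can be done
None
```

I turned the chute half round and seated it again fully down in the well, with its low end at the bay. I then laid the tins in one at a time, thickest, middle, thinnest, and handed the job in at 37.8 s.

The last wrist picture showed the tins in a row, square across the chute, at these places along the base's x:

| Tin | Measured | Allowed |
|---|---|---|
| Thick | about 134.6 mm | 126–143 mm |
| Middle | about 89.8 mm | 80–100 mm |
| Thin | about 53 mm | 43–64 mm |

- **Chute:** it made contact at the same gripper height as when first gripped. Its high end measured within about 1 mm of where it should be, and its floor height within about 1 mm (15.4 degrees of slope).
- **Robot:** it was clear of everything at the end.
- **Other things on the bench:** those in view looked unmoved. I did not measure them one by one.
- **Disagreements:** the networks scattered by several millimetres sideways: for the middle tin, offsets from -6 to +4 mm. The channel leaves a tin only about 3 mm of play each way. The top camera also gave one false report of the thin tin at the mouth, where the arm hid part of the view; the pictures showed nothing there.

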